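Book medicine cartons into the stock lane with the push stick

ROBOT

A 7-joint arm with a two-finger parallel gripper is mounted at the origin on the work surface. World frame = base frame: x ahead of the robot, y to its left, z up, the work surface at z = 0. Lengths are in m, angles in rad, forces in N, time in s.
With the tool pointing down it reaches from about 0.425 to 0.925 m from the base axis. Payload 6.8 kg.
Tool frame: the origin (TCP) lies on the centre line of the jaws, within the pads' length; the fingertips stand 25 mm ahead of it and the grasp point (between the pads) lies 6 mm ahead of it; z points along the fingers, y is the direction in which the jaws open and shut (so a half turn about z gives the same grasp; the last joint's range is limited). The gripper opens to 85 mm and grips with 20 to 120 N. Pads are 22 mm wide; open, the fingers measure 114 mm over their backs; the gripper's body (76 mm by 85 mm) begins 54 mm behind the grasp point. The pads swing forward as they close: fully open they stand 13 mm farther back than shut.
Start: joints at [-1.355, 0.477, 0.022, 1.555, -0.011, 1.109, -0.083], TCP at [0.215, 0.64, 0.256] pointing down, gripper open.
Joint ranges: [-2.96, 2.96], [-0.34, 2.1], [-1.41, 1.46], [0.24, 2.44], [-1.37, 4.51], [0.17, 1.92], [-2.96, 2.96]. Speed limits (rad/s): [2.39, 2.39, 3.14, 3.14, 3.14, 3.14, 3.14].

INTERFACE

Orientations are given as a unit quaternion [w, x, y, z].
In Python, from station import status, cams, order, models gives the robot as it stands.
- The arm moves only by the tool move_arm, never from a script. Its argument "steps" is one flat list of numbers, 7 for each row, row after row: the gripper's target within -1 to 1 (fully open at 1, half-way at 0, shut at -1), then the shift along the world's x, y, z in cm, then the turn, a rotation vector about the world's x, y, z in degrees. A call has 1 to 8 rows; each row shifts and turns the commanded pose from where the row before left it; what a row does not reach is not made up. A row lasts 1/10 s, in which the tool goes at most 50 mm and 8.59 degrees, less where a joint would pass 70% of its speed; a pose out of reach is approached as far as the arm can. A call with a gripper value outside its range is refused whole. The fingers move at their own pace and stop on an object; "newtons" is the grip in N (left out, the last holds). Time passes only in rows, so rows that do not move let the fingers close. It gives the time, the measured TCP pose, the force and the opening at its end, in the units of the state.
- status.get_obs(): the state, without advancing time (a new reading comes with each control period).
- cams.read_camera(name): name is "scene" or "top" or "wrist"; returns a dict with "pixels" (384x512x3 uint8, red, green, blue), "mtx" (3x3 intrinsics, pixels), "T" (4x4, takes a point from camera to world coordinates); the wrist camera has in their place "T_tool_cam" (4x4, takes a point from camera to tool coordinates, whose origin is the TCP and whose axes are the flange's). Camera axes: x right, y down, z forward; pixel columns grow to the right and rows downward; lengths in m; the calibration is good to about 2 mm. A picture is of the moment at which its call begins: read the wrist's pose just before it. There is no depth.
- order.hand_in(): hands the job in, once; it reports no verdict.
Trained networks look in the newest picture that a camera, given by its name, has taken for a name from the list of things; names that differ only in an ending like _2 or _b are one class to them, and where a whole thing is asked for, a point or a joint stands for the part that bears it (a point fixed in the world has none). Each returns a list of dicts, best first, with "score" (0 to 1); they miss things now and then, are a little off and sometimes report something else, mostly with a low value. They report only what shows in the picture. A call takes as long as a camera call. They do not tell look-alikes from the thing itself.
- models.silhouettes(camera, query): "region" (384x512 bool, what is visible of it) and "box" ([centre column, centre row, width, height] in pixels, round what is visible of it).
- models.place_of(camera, query): "position" ([row, column] in pixels: a listed point, or the origin of a listed thing).
The state is a dict: "t": time; "q": joint angles; "joint_vel": joint speeds; "joint_torque": joint torques, N m; "eef_pos": TCP position; "tool_rot": TCP orientation; "contact_force": force on the tool from outside, world axes, zero at the start; "torque": the same for the moment, N m; "gripper_width": opening from 0.0 (shut) to 1.0 (fully open).
Only numpy, scipy, OpenCV 4.12 (cv2) and the standard library are available. Lean on these libraries where they do the work, as an engineer would, in place of code of your own. Each camera call takes 0.05 s, during which the arm holds its last target.

TASK

Switch the label reader on with its lever and book the two or three medicine cartons into the stock lane one at a time, the longest first: set each on the loading end, then, with the push stick held in the gripper, feed it under the reader, kept flat against the fence, and on until it is home. Home means that the cartons lie lengthwise in one closed row, flush and square to the fence and hard up to the end stop; push each one home before the next. When all are in, lay the push stick flat inside its tray and switch the reader off again; do not bump the reader or upset the things standing about.

Things in the scene. Friction and masses are not known exactly. Their poses are not given: they have to be found in the camera images.
- lane: fixed stock lane: grey board 126 mm wide, 470 mm long, 8 mm thick, on the table. Origin on the board's top, in the corner between the inner faces of fence and end stop. Own +x points to the fence, own +y is the feed direction, towards the end stop. The board reaches from x = -106 to +20 mm and y = -450 to +20 mm; its near side (-x) has no wall
- fence (a point): foot of the fence's inner face, at lane (0, -225, 0) mm; axes as the lane. The fence is an aluminium rail 14 mm high and 10 mm thick; its inner face is the plane lane x = 0 from y = -450 mm to 0
- end_stop (a point): foot of the end stop's face, at lane (-45, 0, 0) mm; axes as the lane. The stop is a bar 32 mm high with its face in the plane lane y = 0, from the fence to x = -100 mm. A carton home in the corner has its centre at lane x = -23 mm, z = +23 mm, y = minus half its length
- loading (a point): middle of the loading end of the board, before the reader, at lane (-45, -355, 0) mm; axes as the lane
- reader: fixed grey label reader: an arm across the lane from a post behind the fence, spanning lane y = -260 to -224 mm and lane x = -70 to +45 mm; its underside is 58 mm above the board, its top 80 mm; open on the near side. Its origin and axes are those of the lane
- carton_a: the longest medicine carton: white box 86 mm long (own y) with a square 46 x 46 mm section (own x and z), about 0.1 kg, blank grey label patches; origin at its centre. Stands loose in front of the lane at the start. May be absent in a run (two or three of the three cartons are there)
- carton_b: the middle medicine carton: white box 72 mm long (own y) with a square 46 x 46 mm section (own x and z), about 0.1 kg, blank grey label patches; origin at its centre. Stands loose in front of the lane at the start. May be absent in a run (two or three of the three cartons are there)
- carton_c: the shortest medicine carton: white box 58 mm long (own y) with a square 46 x 46 mm section (own x and z), about 0.1 kg, blank grey label patches; origin at its centre. Stands loose in front of the lane at the start. May be absent in a run (two or three of the three cartons are there)
- stick: push stick, about 0.22 kg, lying on its flat underside: origin on the underside, below the middle of its upright wooden handle; own z up, own +y towards its head. The handle, 24 mm (x) by 30 mm (y), top at 85 mm, is the place to grip; it stands on a sole 12 mm high, x = -31 to +16, y = -28 to +28 mm. The centre of mass is about 30 mm ahead. A white blade 20 mm wide, 12 mm high runs forward to the head
- stick_face (a point): foot of the L-shaped head's push face, at stick (0, 220, 0) mm, axes as the stick. Head 26 mm high: push face from x = -31 to +16 mm; a side finger 6 mm thick runs on forward to y = +265 mm, its inner face at x = -25 mm. A carton centred on the stick's y axis fits with 2 mm to spare; with stick and lane axes agreeing the finger is on the side away from the fence
- switch (a joint): the reader's switch lever, in rad: 0 = off, leaning towards the robot; 1.0 = on, swung over to the far side; it stays where it is left
- switch_base: grey block of the reader's switch, fixed on the table beside the lane's stop end, 70 mm (own x) by 50 mm by 25 mm tall; origin at the centre of its underside. The lever swings about an axis along own y, 22 mm above the origin, from leaning 0.5 rad towards own -x (off) to 0.5 rad towards own +x (on); a friction hinge that yields to about 1 N at the ball
- switch_tip (a point): centre of the black ball, 26 mm across, at the end of the switch lever, 70 mm from the lever's axis; about 83 mm above the table at either end of the swing
- tray: fixed shallow steel tray for the push stick, 112 mm (own x) by 332 mm (own y) outside, floor 3 mm thick, walls 4 mm thick and 10 mm high; origin at the centre of its underside on the table. At the start the stick lies in it along y, its handle about 125 mm from the centre towards -y
- vial_jar: bystander: amber glass jar, 34 mm across, 50 mm tall; origin at the centre of its underside
- tape_roll: bystander: roll of paper tape lying flat, 60 mm across, 24 mm tall; origin at the centre of its underside
- pill_bottle: bystander: white plastic bottle, 32 mm across, 55 mm tall; origin at the centre of its underside
- wash_bottle: bystander: white bottle, 70 mm across, 190 mm tall; origin at the centre of its underside
- steel_bowl: bystander: steel bowl, 130 mm across, 50 mm tall; origin at the centre of its underside
- saline: bystander: glass bottle, 52 mm across, 120 mm tall; origin at the centre of its underside
- gauze_tin: bystander: aluminium tin, 68 mm across, 70 mm tall; origin at the centre of its underside
Mind the look-alikes: they are no part of the job. Leave any pink or red look-alike of the carton_a alone.

How it is judged:
On the way, in this order (a step that is already met when the one before it is completed fails the run):
1. the reader is switched on: its lever is swung away from the robot (value of joint switch above 0.8 rad), for 0.2 s.
2. the longest carton passes under the reader flat against the fence, driven by the push stick (x of carton_a in the frame of lane between -0.0275 and -0.019 m and angle between the y axis of carton_a and the y axis of lane, either way round below 0.06 rad and z of carton_a in the frame of lane below 0.027 m and y of carton_a in the frame of lane between -0.262 and -0.222 m and contact force between stick and carton_a above 0.1 N and contact force between the fingers and carton_a below 0.1 N), for 0.1 s.
3. the longest carton is home in the row: flush to the fence and closed up to the end stop or to a carton already there (x of carton_a in the frame of lane between -0.0275 and -0.019 m and angle between the y axis of carton_a and the y axis of lane, either way round below 0.06 rad and z of carton_a in the frame of lane below 0.027 m and contact force between the fingers and carton_a below 0.1 N and y of carton_a in the frame of lane above -0.048 m), for 0.2 s.
4. the middle carton passes under the reader flat against the fence, driven by the push stick (x of carton_b in the frame of lane between -0.0275 and -0.019 m and angle between the y axis of carton_b and the y axis of lane, either way round below 0.06 rad and z of carton_b in the frame of lane below 0.027 m and y of carton_b in the frame of lane between -0.262 and -0.222 m and contact force between stick and carton_b above 0.1 N and contact force between the fingers and carton_b below 0.1 N), for 0.1 s.
5. the middle carton is home in the row: flush to the fence and closed up to the end stop or to a carton already there (x of carton_b in the frame of lane between -0.0275 and -0.019 m and angle between the y axis of carton_b and the y axis of lane, either way round below 0.06 rad and z of carton_b in the frame of lane below 0.027 m and contact force between the fingers and carton_b below 0.1 N and (y of carton_b in the frame of lane above -0.041 m or horizontal distance between carton_b and carton_a below 0.084 m)), for 0.2 s.
6. the shortest carton passes under the reader flat against the fence, driven by the push stick (x of carton_c in the frame of lane between -0.0275 and -0.019 m and angle between the y axis of carton_c and the y axis of lane, either way round below 0.06 rad and z of carton_c in the frame of lane below 0.027 m and y of carton_c in the frame of lane between -0.262 and -0.222 m and contact force between stick and carton_c above 0.1 N and contact force between the fingers and carton_c below 0.1 N), for 0.1 s.
7. the shortest carton is home in the row: flush to the fence and closed up to the end stop or to a carton already there (x of carton_c in the frame of lane between -0.0275 and -0.019 m and angle between the y axis of carton_c and the y axis of lane, either way round below 0.06 rad and z of carton_c in the frame of lane below 0.027 m and contact force between the fingers and carton_c below 0.1 N and (y of carton_c in the frame of lane above -0.034 m or horizontal distance between carton_c and carton_a below 0.077 m or horizontal distance between carton_c and carton_b below 0.07 m)), for 0.2 s.
At the end, for the whole second after the job is handed in: Every carton present lies lengthwise on the lane flush to the fence (within 4.5 mm, 0.06 rad), one of them against the end stop and each closed up to a neighbour (gaps under 5 mm); the push stick lies flat and whole inside its tray; the switch lever is back at off (below 0.2 rad); all at rest (x of carton_a in the frame of lane between -0.0275 and -0.019 m and angle between the y axis of each of carton_a, carton_b, carton_c and the y axis of lane, either way round below 0.06 rad and z of each of carton_a, carton_b, carton_c in the frame of lane below 0.027 m and (horizontal distance between carton_a and carton_b below 0.084 m or horizontal distance between carton_a and carton_c below 0.077 m) and linear speed of each of carton_a, carton_b, carton_c, stick below 0.02 m/s and x of carton_b in the frame of lane between -0.0275 and -0.019 m and (horizontal distance between carton_b and carton_a below 0.084 m or horizontal distance between carton_b and carton_c below 0.07 m) and x of carton_c in the frame of lane between -0.0275 and -0.019 m and (horizontal distance between carton_c and carton_a below 0.077 m or horizontal distance between carton_c and carton_b below 0.07 m) and (y of carton_a in the frame of lane above -0.048 m or y of carton_b in the frame of lane above -0.041 m or y of carton_c in the frame of lane above -0.034 m) and x of stick in the frame of tray between -0.05 and 0.05 m and y of stick in the frame of tray between -0.163 and 0.163 m and z of each of stick, stick_face in the frame of tray below 0.008 m and x of stick_face in the frame of tray between -0.05 and 0.05 m and y of stick_face in the frame of tray between -0.163 and 0.163 m and value of joint switch below 0.2 rad and angle between stick's own z axis and vertical below 0.06 rad); the robot touches nothing.
It fails at once if a bystander (jar, tape, bottles, bowl, tin) is shoved more than 6 cm or knocked over (distance of any of vial_jar, tape_roll, pill_bottle, wash_bottle, steel_bowl, saline, gauze_tin from where it was at the start of the episode above 0.06 m or angle between any of vial_jar, tape_roll, pill_bottle, wash_bottle, steel_bowl, saline, gauze_tin's own z axis and vertical above 0.6 rad).
It fails at once if the arm or gripper bumps the reader (over 15 N) (contact force between any of the arm, the fingers and reader above 15 N).
Of carton_a, carton_b, carton_c only 2 to 3 are there at a start; the rules pass over those that are not, and their reading is None.
At some moment in a run one of carton_a, carton_b, carton_c, stick may be knocked a few centimetres aside while the robot is not near it.
It also fails if it takes over 210 s, if anything falls off the work surface, if the arm or the gripper's body presses on something with over 40 N, if the wrist force passes 120 N, or if a joint passes its speed limit or range.

## Working session

There is one attempt and no reset: what is moved stays moved. The work goes in short steps, Python scripts to look and compute and a tool call to move; the robot and the scene stay as the last step left them, time stands still between calls to the robot, and variables do not carry over. Pictures are saved under pics/ and viewed, and the job is handed in when it is done.

Besides the shell and the picture viewer there is one more tool, called after "Emit:" by a JSON object that holds its "api" and its "payload". move_arm: Moves the arm, as the interface text tells. Its arguments: {"type":"object","properties":{"steps":{"type":"array"},"newtons":{"type":"number"}},"required":["steps"]}

```bash
ls; mkdir -p pics
python3 - <<'E'
from station import status,cams,order,models
import cv2,numpy as np
o=status.get_obs();print(o)
for n in ["scene","top","wrist"]:
    c=cams.read_camera(n);cv2.imwrite(f"pics/{n}0.png",cv2.resize(c["pixels"][:,:,::-1],(768,576)))
    print(n,c["mtx"].tolist(),np.round(c.get("T",c.get("T_tool_cam")),4).tolist())
E
```

```text
pics
{'t': 0.0, 'q': array([-1.35510903,  0.47780387,  0.02235798,  1.55648992, -0.01145973,
        1.1092988 , -0.08309171]), 'joint_vel': array([-4.07613822e-04, -9.69023392e-04, -8.75926167e-04, -7.80670390e-04,
        9.67316643e-05,  6.32302668e-04, -2.62738033e-04]), 'joint_torque': array([ 2.47693833e-04, -5.96447468e+01,  1.60791434e+00, -2.81201237e+01,
        1.24399815e-02,  9.36288794e-03, -1.64868482e-05]), 'eef_pos': array([0.21461135, 0.63937795, 0.25530728]), 'tool_rot': array([-5.92332158e-05,  1.61171892e-01,  9.86925907e-01, -9.33969435e-04]), 'contact_force': array([-0.78830853, -0.05771353,  0.60630197]), 'torque': array([-0.00610794, -0.02519926,  0.01668954]), 'gripper_width': 0.9964000631671104}
scene [[386.8694907042009, 0.0, 252.8453622954127], [0.0, 386.8694907042009, 195.6406361932127], [0.0, 0.0, 1.0]] [[-0.4109, 0.5147, -0.7525, 1.3501], [0.9115, 0.2488, -0.3275, 0.3889], [0.0187, -0.8205, -0.5714, 0.7334], [0.0, 0.0, 0.0, 1.0]]
top [[416.2694121871659, 0.0, 254.58183179880695], [0.0, 416.2694121871659, 190.12572627446806], [0.0, 0.0, 1.0]] [[-0.0275, -0.9929, 0.116, 0.328], [-0.9996, 0.0274, -0.0023, 0.0057], [-0.0009, -0.116, -0.9932, 1.5545], [0.0, 0.0, 0.0, 1.0]]
wrist [[278.9650367381465, 0.0, 252.19332736930616], [0.0, 278.9650367381465, 192.5962049547799], [0.0, 0.0, 1.0]] [[-0.0008, -0.9641, -0.2655, 0.0677], [1.0, -0.0006, -0.0008, 0.0001], [0.0006, -0.2655, 0.9641, -0.1174], [0.0, 0.0, 0.0, 1.0]]
```

View pics/scene0.png

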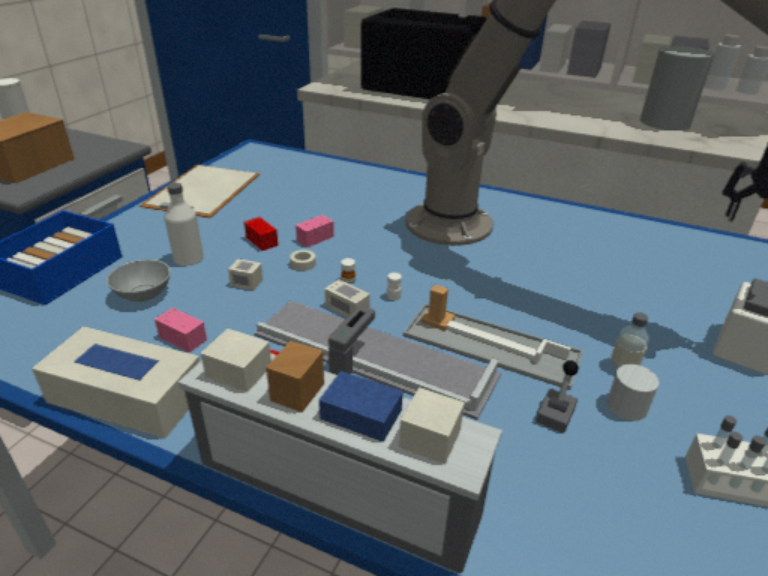

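View pics/top0.png

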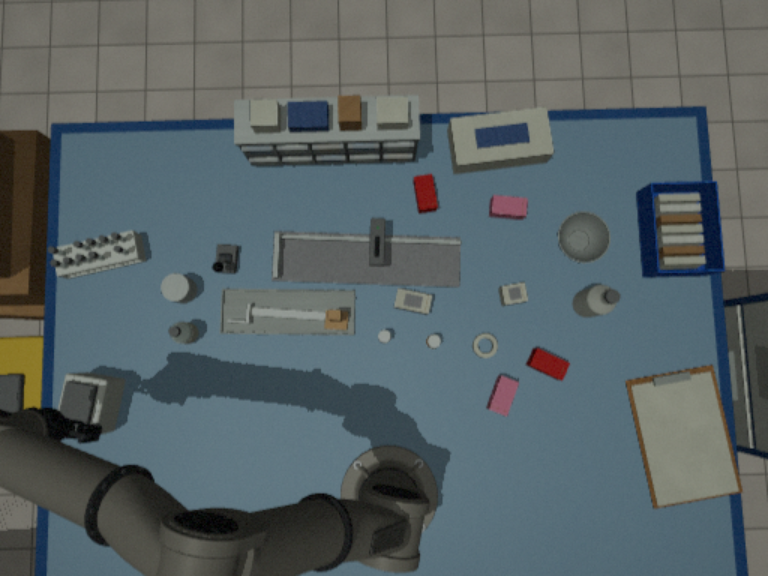

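View pics/wrist0.png

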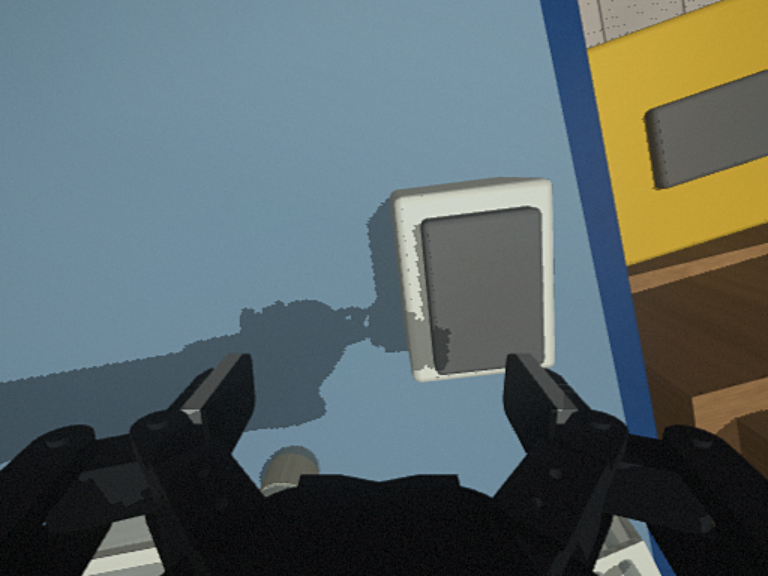

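```bash
cat > h.py <<'E'
from station import status,cams,order,models
import cv2,numpy as np
from scipy.spatial.transform import Rotation as R
def Rq(q): return R.from_quat([q[1],q[2],q[3],q[0]])
def tool():
    o=status.get_obs();T=np.eye(4);T[:3,:3]=Rq(o["tool_rot"]).as_matrix();T[:3,3]=o["eef_pos"];return T
def cam(n):
    T=tool() if n=="wrist" else None
    c=cams.read_camera(n)
    return c["pixels"],c["mtx"],(T@c["T_tool_cam"] if n=="wrist" else c["T"])
def un(K,T,u,v,z):
    d=T[:3,:3]@np.array([(u-K[0,2])/K[0,0],(v-K[1,2])/K[1,1],1.]);p=T[:3,3]
    return p+d*(z-p[2])/d[2]
def pr(K,T,P):
    q=np.linalg.inv(T)@np.append(P,1);return K[:2,:2]@(q[:2]/q[2])+K[:2,2]
def save(img,n,crop=None,s=1.5):
    if crop: r0,r1,c0,c1=crop; img=img[r0:r1,c0:c1]
    cv2.imwrite("pics/"+n,cv2.resize(img[:,:,::-1],None,fx=s,fy=s,interpolation=cv2.INTER_CUBIC))
E
python3 - <<'E'
from h import *
zs=dict(lane=.008,fence=.008,end_stop=.008,loading=.008,stick=.003,stick_face=.003,switch_tip=.083,switch_base=0,tray=0,carton_a=.023,carton_b=.023,carton_c=.023,vial_jar=0,tape_roll=0,pill_bottle=0,wash_bottle=0,steel_bowl=0,saline=0,gauze_tin=0,reader=.008)
for n in ["top","scene"]:
    img,K,T=cam(n)
    for q,z in zs.items():
        for r in models.place_of(n,q)[:3]:
            v,u=r["position"];print(n,q,round(r["score"],2),np.round([u,v],1),np.round(un(K,T,u,v,z)[:2],4))
    if n=="top": save(img,"topcrop.png",(140,240,130,400),2.9)
E
```

```text
top lane 0.85 [185.5 160.5] [0.6283 0.2595]
top fence 0.57 [245.1 159.2] [0.627  0.0346]
top fence 0.54 [153.3 171. ] [0.5915 0.3809]
top end_stop 0.85 [185.4 167.7] [0.6008 0.2601]
top end_stop 0.26 [222.3 212.7] [0.4275 0.1244]
top loading 0.69 [256.2 224.8] [ 3.792e-01 -3.000e-04]
top loading 0.59 [281.5 174.2] [ 0.566  -0.1007]
top loading 0.35 [122.6 221.4] [0.4054 0.4946]
top stick 0.8 [223.2 212.9] [0.4269 0.1214]
top stick_face 0.89 [164.3 207.3] [0.4539 0.341 ]
top switch_tip 0.46 [143.5 180. ] [0.5472 0.3977]
top switch_tip 0.45 [388.1 201.5] [ 0.4462 -0.47  ]
top switch_base 0.77 [152.3 171.8] [0.5899 0.3866]
top tray 0.89 [189.3 207.6] [0.4505 0.2481]
top tray 0.28 [288.8 230. ] [ 0.3568 -0.121 ]
top carton_a 0.89 [272.8 202.7] [ 0.4583 -0.0638]
top carton_a 0.81 [343.1 197.5] [ 0.4704 -0.3241]
top carton_a 0.76 [363.9 243.6] [ 0.2995 -0.3912]
top carton_b 0.89 [272.8 202.7] [ 0.4583 -0.0638]
top carton_b 0.81 [343.1 197.5] [ 0.4704 -0.3241]
top carton_b 0.76 [363.9 243.6] [ 0.2995 -0.3912]
top carton_c 0.89 [272.8 202.7] [ 0.4583 -0.0638]
top carton_c 0.81 [343.1 197.5] 
[... 1359 characters left out ...]
2. ] [ 0.2778 -0.4028]
scene carton_b 0.96 [210.1 153.1] [ 0.2274 -0.2809]
scene carton_b 0.77 [116.6 218.7] [ 0.6961 -0.3292]
scene carton_b 0.71 [175.5 152. ] [ 0.2778 -0.4028]
scene carton_c 0.96 [210.1 153.1] [ 0.2274 -0.2809]
scene carton_c 0.77 [116.6 218.7] [ 0.6961 -0.3292]
scene carton_c 0.71 [175.5 152. ] [ 0.2778 -0.4028]
scene tape_roll 0.77 [201.9 174.8] [ 0.3447 -0.2494]
scene pill_bottle 0.62 [259.5 196.2] [ 0.3776 -0.0103]
scene wash_bottle 0.72 [127.4 173.3] [ 0.4522 -0.4931]
scene steel_bowl 0.59 [ 96.2 196.2] [ 0.6101 -0.4913]
scene saline 0.73 [414.3 247.5] [0.4192 0.4828]
scene saline 0.15 [ 94.1 193.3] [ 0.6002 -0.5093]
scene gauze_tin 0.58 [416.7 273.4] [0.5214 0.4982]
```

View pics/topcrop.png

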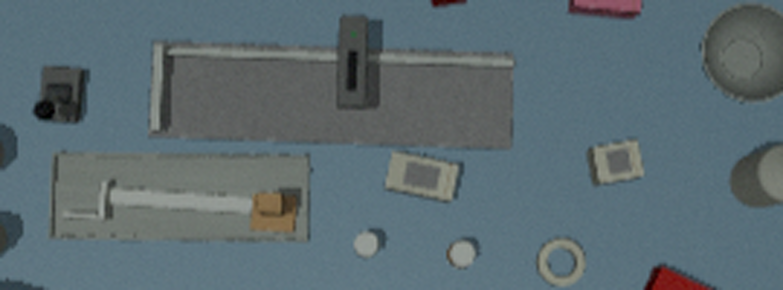

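Emit:
{"api": "move_arm", "payload": {"steps": [-1,3.5,-3.5,0.5,0,0,-8.5,-1,3.5,-3.5,0.5,0,0,-8.5,-1,3.5,-3.5,0.5,0,0,-8.5,-1,3.5,-3.5,0.5,0,0,-8.5,-1,3.5,-3.5,0.5,0,0,-8.5,-1,3.5,-3.5,0.5,0,0,-8.5,-1,3.5,-3.5,0.5,0,0,-8.5,-1,3.5,-3.5,0.5,0,0,-8.5], "newtons": 60}}

```text
t: 3.05
eef_pos: [0.4959, 0.3584, 0.2969]
tool_rot: [-0.0, 0.688, 0.726, 0.0]
contact_force: [0.6, 0.6, -0.6]
gripper_width: -0.002
```

Run:
```python
from h import *
print(np.round(tool(),4).tolist(), status.get_obs()["q"])
img,K,T=cam("wrist");save(img,"w1.png")
for q,z in dict(switch_tip=.083,switch_base=0,stick_face=.003,end_stop=.008,lane=.008,tray=0).items():
    for r in models.place_of("wrist",q)[:3]:
        v,u=r["position"];print(q,round(r["score"],2),np.round([u*1.5,v*1.5],1),np.round(un(K,T,u,v,z)[:2],4))
```

```text
[[-0.0543, 0.9985, 0.0004, 0.4959], [0.9985, 0.0543, 0.0007, 0.3584], [0.0007, 0.0005, -1.0, 0.2969], [0.0, 0.0, 0.0, 1.0]] [-1.02050904  0.35001059  0.38289777  1.68792928 -0.14246798  1.13029874
 -0.5435131 ]
switch_tip 0.82 [453.9 219.4] [0.5531 0.3943]
switch_base 0.63 [471.2 219.2] [0.5853 0.3876]
stick_face 0.59 [333.8 259. ] [0.4519 0.3412]
end_stop 0.72 [460.5 347.5] [0.5873 0.255 ]
lane 0.92 [499.6 352.2] [0.629  0.2519]
tray 0.82 [328.  351.5] [0.448  0.2396]
```

View pics/w1.png

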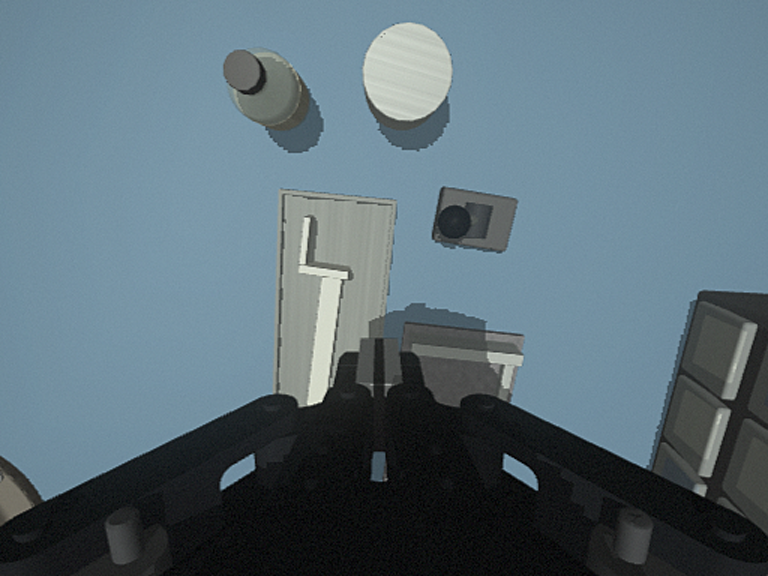

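Emit:
{"api": "move_arm", "payload": {"steps": [-1,0,0.7,-4.1,0,0,0,-1,0,0.7,-4.1,0,0,0,-1,0,0.7,-4.1,0,0,0,-1,0,0.7,-4.1,0,0,0,-1,0,0.7,-4.1,0,0,0,-1,2,0,0,0,0,0,-1,2,0,0,0,0,0,-1,1,0,0,0,0,0]}}

```text
t: 4.2
eef_pos: [0.5446, 0.3962, 0.0907]
tool_rot: [-0.0, 0.685, 0.729, -0.0]
contact_force: [-1.8, 0.4, 1.4]
gripper_width: 0.001
```

Emit:
{"api": "move_arm", "payload": {"steps": [-1,1,0,0,0,0,0,-1,1,0,0,0,0,0,-1,1,0,0,0,0,0,-1,1,0,0,0,0,0,-1,0,0,0,0,0,0]}}

```text
t: 4.7
eef_pos: [0.5865, 0.3945, 0.0914]
tool_rot: [0.001, 0.686, 0.728, 0.001]
contact_force: [0.3, -0.1, 0.3]
gripper_width: -0.004
```

Run:
```python
from h import *
img,K,T=cam("wrist");save(img,"w2.png")
img,K,T=cam("scene");save(img,"s2.png",(180,300,320,440),5)
```

```text
(no output)
```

View pics/s2.png

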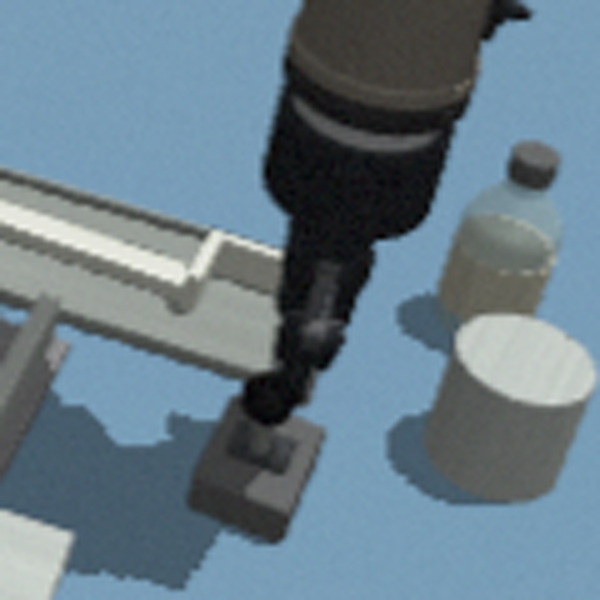

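View pics/w2.png

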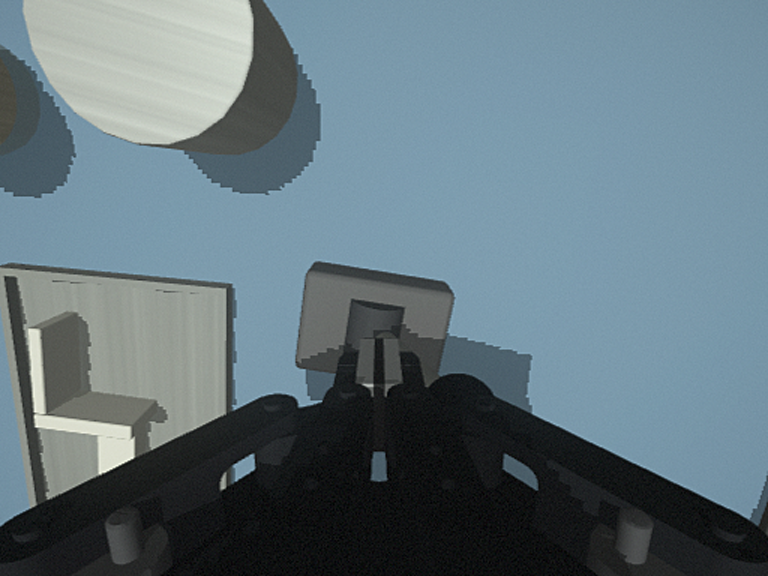

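Emit:
{"api": "move_arm", "payload": {"steps": [-1,0.8,0,0,0,0,0,-1,0.6,0,0,0,0,0,-1,0,0,0,0,0,0]}}

```text
t: 5.1
eef_pos: [0.5931, 0.397, 0.0901]
tool_rot: [-0.004, 0.685, 0.729, -0.004]
contact_force: [-14.3, 0.8, 4.5]
gripper_width: 0.004
```

Emit:
{"api": "move_arm", "payload": {"steps": [-1,-2.5,0,0,0,0,0,-1,-1,0,4,0,0,0,-1,0,0,5,0,0,0,-1,0,0,5,0,0,0,-1,0,-3,4,0,0,-3,-1,0,-4.5,2,0,0,0,-1,0,-4.5,2,0,0,0,-1,0,0,0,0,0,0]}}

```text
t: 5.9
eef_pos: [0.5672, 0.2667, 0.3159]
tool_rot: [0.002, 0.708, 0.706, 0.002]
contact_force: [0.3, 0.1, -0.3]
gripper_width: -0.003
```

Run:
```python
from h import *
print(np.round(tool(),4).tolist())
img,K,T=cam("wrist");save(img,"w3.png")
np.savez("w3.npz",img=img,K=K,T=T)
for q,z in dict(switch_tip=.083,switch_base=0,stick_face=.003,stick=.003,end_stop=.008,fence=.008,lane=.008,tray=0).items():
    for r in models.place_of("wrist",q)[:3]:
        v,u=r["position"];print(q,round(r["score"],2),np.round([u*1.5,v*1.5],1),np.round(un(K,T,u,v,z)[:2],4))
```

```text
[[0.0029, 1.0, 0.0067, 0.5672], [1.0, -0.0029, 0.0004, 0.2667], [0.0004, 0.0067, -1.0, 0.3159], [0.0, 0.0, 0.0, 1.0]]
switch_tip 0.73 [439.5 100.9] [0.6161 0.388 ]
switch_tip 0.54 [392.7 116.8] [0.5799 0.3767]
switch_base 0.68 [394.7 115. ] [0.585  0.3884]
stick_face 0.76 [261.2 174.9] [0.453  0.3332]
stick 0.98 [258.6 373.8] [0.4333 0.1169]
stick 0.62 [393.  120.2] [0.5834 0.3835]
end_stop 0.87 [397.5 250. ] [0.5885 0.2582]
fence 0.59 [261.8 171.8] [0.4552 0.3362]
lane 0.72 [437.6 254. ] [0.6298 0.2539]
tray 0.78 [266.1 263.8] [0.4504 0.2427]
```

View pics/w3.png

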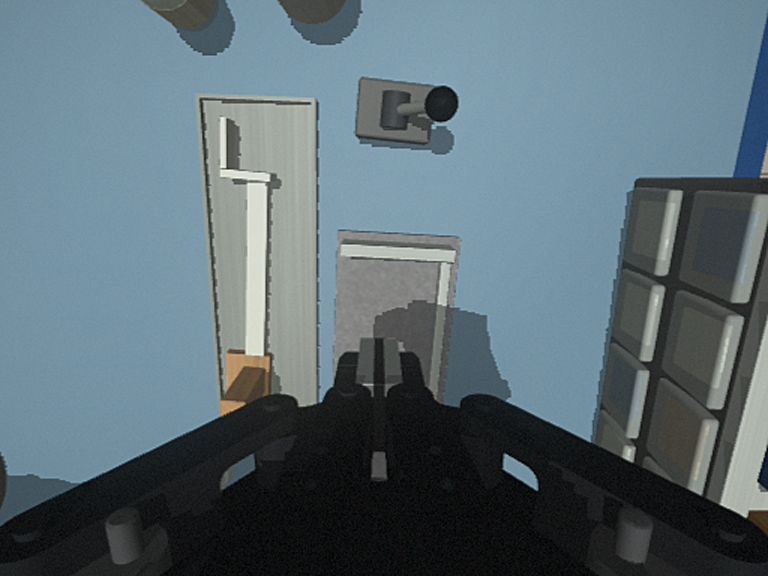

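Emit:
{"api": "move_arm", "payload": {"steps": [1,-0.5,-4.9,0.5,0,0,0,1,-0.5,-4.9,0.5,0,0,0,1,-0.5,-4.9,0.5,0,0,0,1,-0.5,-4.9,0.5,0,0,0,1,-0.5,-4.9,0.5,0,0,0,1,-0.5,-4.9,0.5,0,0,0,1,-0.5,-4.9,0.5,0,0,0,1,0,-4,0,0,0,0]}}

```text
t: 7.15
eef_pos: [0.5282, -0.1109, 0.3472]
tool_rot: [0.001, 0.705, 0.709, 0.0]
contact_force: [0.5, 0.3, 0.2]
gripper_width: 0.997
```

Run:
```python
from h import *
print(np.round(tool(),4).tolist())
img,K,T=cam("wrist");save(img,"w4.png")
np.savez("w4.npz",img=img,K=K,T=T)
for q,z in dict(carton_a=.023,fence=.008,lane=.008,loading=.008).items():
    for r in models.place_of("wrist",q)[:3]:
        v,u=r["position"];print(q,round(r["score"],2),np.round([u*1.5,v*1.5],1),np.round(un(K,T,u,v,z)[:2],4))
```

```text
[[-0.0064, 1.0, 0.0014, 0.5282], [1.0, 0.0064, -0.0001, -0.1109], [-0.0001, 0.0014, -1.0, 0.3472], [0.0, 0.0, 0.0, 1.0]]
carton_a 0.89 [516.6 416.2] [ 0.6947 -0.3225]
carton_a 0.81 [315.2 202.4] [ 0.4626 -0.0728]
carton_a 0.79 [120.  383.2] [ 0.2279 -0.2811]
fence 0.88 [468.8 100.6] [0.6185 0.0276]
loading 0.85 [415.  230.2] [ 0.5682 -0.103 ]
```

View pics/w4.png

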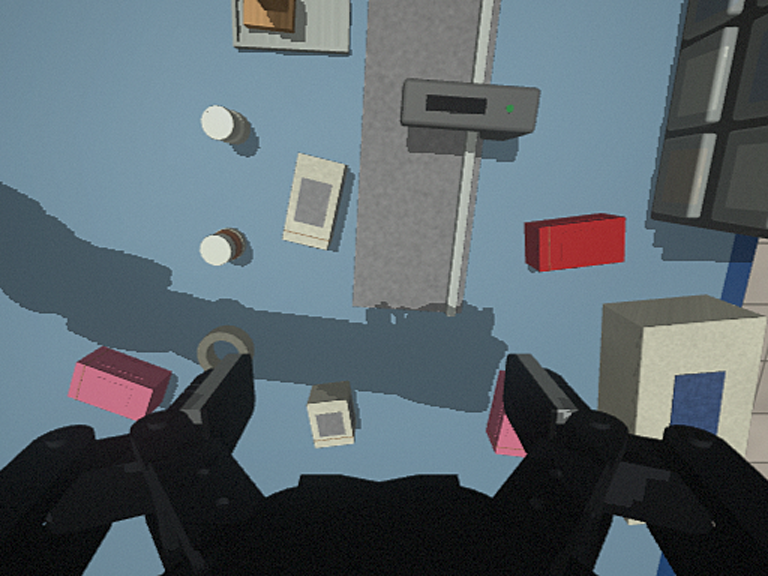

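Run:
```python
from h import *
d=np.load("w4.npz");img=d["img"]
save(img,"z4a.png",(0,220,180,360),4.2) if 0 else save(img,"z4a.png",(95,220,180,340),4.7)
save(img,"z4b.png",(0,110,225,365),5)
d=np.load("w3.npz");save(d["img"],"z3.png",(145,245,215,325),5.8)
```

```text
(no output)
```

View pics/z4a.png

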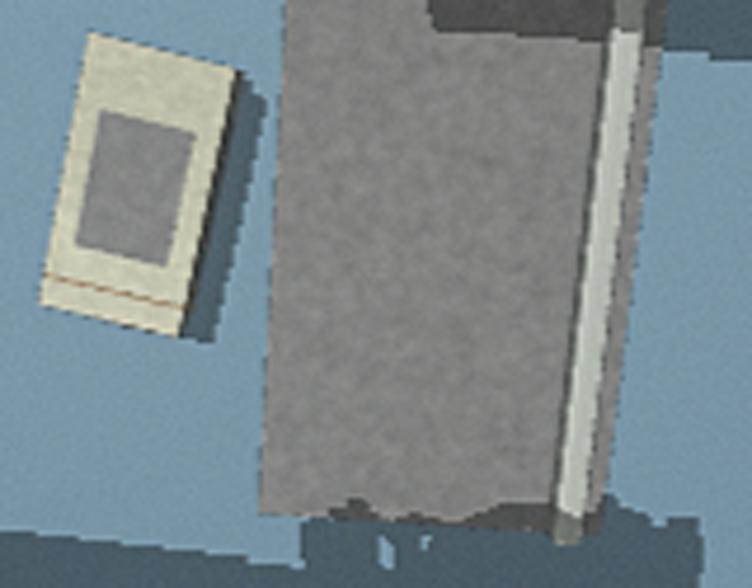

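View pics/z4b.png

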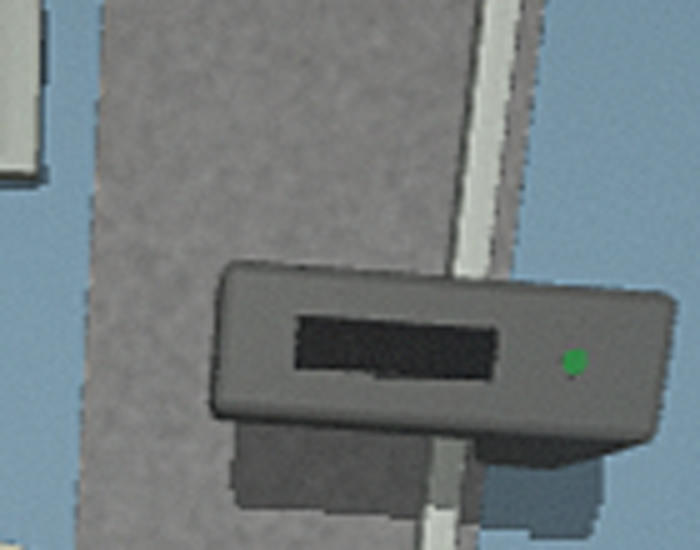

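View pics/z3.png

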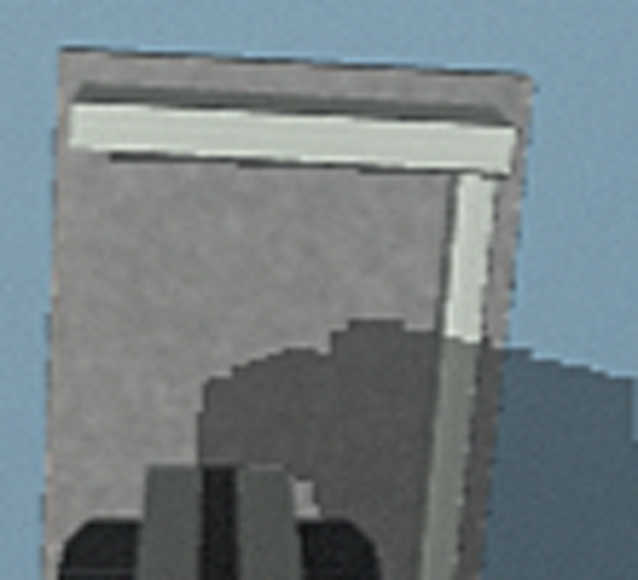

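```bash
cat > fit.py <<'E'
from h import *
from scipy.optimize import least_squares
def full(p,s,u0,v0): return np.array([p[0]/s+u0-0.5+0.5/s,p[1]/s+v0-0.5+0.5/s])
def fitpose(obs,x0,zbase):
    # obs: (K,T,[ (px, (x,y,z)) ]) ; None coords free
    def P(x,l):
        c,s=np.cos(x[2]),np.sin(x[2]);return np.array([x[0]+c*l[0]-s*l[1],x[1]+s*l[0]+c*l[1],zbase+l[2]])
    def inv(x,w):
        c,s=np.cos(x[2]),np.sin(x[2]);d=w[:2]-x[:2];return np.array([c*d[0]+s*d[1],-s*d[0]+c*d[1]])
    def res(x):
        r=[]
        for K,T,pts in obs:
            for px,l in pts:
                w=un(K,T,px[0],px[1],zbase+l[2]);m=inv(x,w)
                r+= [1000*(m[i]-l[i]) for i in (0,1) if l[i] is not None]
        return r
    s=least_squares(res,x0,loss="soft_l1");return s.x,np.array(res(s.x))
E
python3 - <<'E'
from fit import *
d4=np.load("w4.npz");d3=np.load("w3.npz")
f=lambda p:full(p,4.7,180,95)
g=lambda p:full(p,5.8,215,145)
o4=(d4["K"],d4["T"],[(f((260,513)),(-.106,-.45,0)),(f((287,0)),(-.106,None,0)),(f((612,33)),(0,None,.014)),(f((557,513)),(0,-.45,.014)),(f((660,50)),(.02,None,0)),(f((607,480)),(.02,None,0))])
o3=(d3["K"],d3["T"],[(g((60,48)),(-.106,.02,0)),(g((535,75)),(.02,.02,0)),(g((68,148)),(-.1,0,.032)),(g((513,175)),(None,0,.032)),(g((50,450)),(-.106,None,0)),(g((458,178)),(0,None,.014))])
for o in ([o4,o3],[o4],[o3]):
    x,r=fitpose(o,[.63,.255,0],.008);print(np.round(x,4),np.degrees(x[2]),np.round(r,1))
for L in (.086,.072):
    pts=[(f(p),(sx*.023,sy*L/2,.023)) for p,sx,sy in [((90,33),-1,1),((238,70),1,1),((182,337),1,-1),((40,303),-1,-1)]]
    x,r=fitpose([(d4["K"],d4["T"],pts)],[.46,-.07,0],.023);print(L,np.round(x,4),np.degrees(x[2]),np.round(r,1))
E
```

```text
[ 0.6315  0.2534 -0.0605] -3.4689436884730696 [ 0.5 -0.1  0.5 -0.1  0.  11.3 -0.8 -0.5  0.4  0.  -0.3 -0.1 -0.2 -0.2
 -0.9  1.1 -0.3]
[ 0.6303  0.2593 -0.0563] -3.2284516851095177 [ 0.2 -5.5  1.   0.3 -0.2  5.5 -0.4 -0.7]
[ 0.6316  0.2532 -0.0589] -3.374145079159742 [ 0.4  0.4 -0.3  0.1 -0.3  0.1 -0.7  0.8 -0.4]
0.086 [ 0.464  -0.0713 -0.2324] -13.317506445860156 [-0.  -0.6  0.  -0.5  0.2  0.5 -0.2  0.6]
0.072 [ 0.464  -0.0713 -0.2324] -13.317245450765911 [-0.   6.4  0.   6.5  0.2 -6.5 -0.2 -6.4]
```

Emit:
{"api": "move_arm", "payload": {"steps": [0.6,-2.1,1.3,-3.5,0,0,-4.6,0.6,-2.1,1.3,-3.5,0,0,-4.6,0.6,-2.2,1.4,-3.5,0,0,-4.5,0.6,0,0,-4.8,0,0,0,0.6,0,0,-4.8,0,0,0,0.6,0,0,-4.8,0,0,0,0.6,0,0,0,0,0,0]}}

```text
t: 8.1
eef_pos: [0.4605, -0.0659, 0.0921]
tool_rot: [-0.004, 0.783, 0.622, -0.005]
contact_force: [-1.8, 0.6, -0.8]
gripper_width: 0.798
```

Run:
```python
from h import *
t=tool();print(np.round(t,4).tolist(),np.degrees(np.arctan2(t[1,1],t[0,1])))
img,K,T=cam("wrist");save(img,"w5.png")
```

```text
[[0.2257, 0.9741, -0.0125, 0.4605], [0.9742, -0.2257, -0.0009, -0.0659], [-0.0037, -0.012, -0.9999, 0.0921], [0.0, 0.0, 0.0, 1.0]] -13.047020296799568
```

View pics/w5.png

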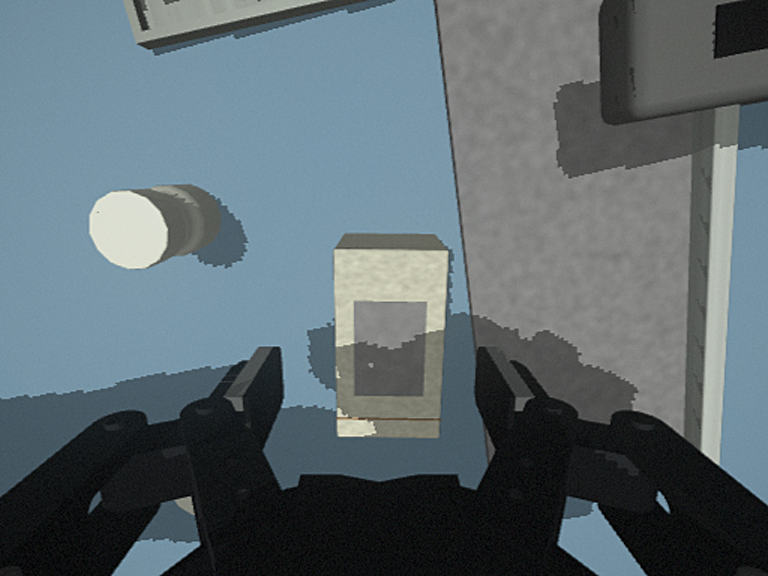

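Emit:
{"api": "move_arm", "payload": {"steps": [0.6,0.2,-0.4,-2.5,0,0,0,0.6,0,0,-2.2,0,0,0,0.6,0,0,0,0,0,0,-1,0,0,0,0,0,0,-1,0,0,0,0,0,0,-1,0,0,0,0,0,0,-1,0,0,0,0,0,0], "newtons": 40}}

```text
t: 8.85
eef_pos: [0.4682, -0.0717, 0.0527]
tool_rot: [0.001, 0.784, 0.621, 0.002]
contact_force: [-1.4, 1.1, 7.5]
gripper_width: 0.532
```

Emit:
{"api": "move_arm", "payload": {"steps": [-1,0,0,0,0,0,0,-1,0,0,0,0,0,0]}}

```text
t: 9.05
eef_pos: [0.4682, -0.0716, 0.0527]
tool_rot: [0.001, 0.784, 0.621, 0.002]
contact_force: [-1.5, 0.6, 7.3]
gripper_width: 0.525
```

Run:
```python
from h import *
t=tool();print(np.round(t,4).tolist(),np.degrees(np.arctan2(t[1,1],t[0,1])))
img,K,T=cam("wrist");save(img,"w6.png")
```

```text
[[0.2288, 0.9735, 0.0034, 0.4682], [0.9735, -0.2288, 0.0011, -0.0716], [0.0018, 0.003, -1.0, 0.0527], [0.0, 0.0, 0.0, 1.0]] -13.225780997872652
```

View pics/w6.png

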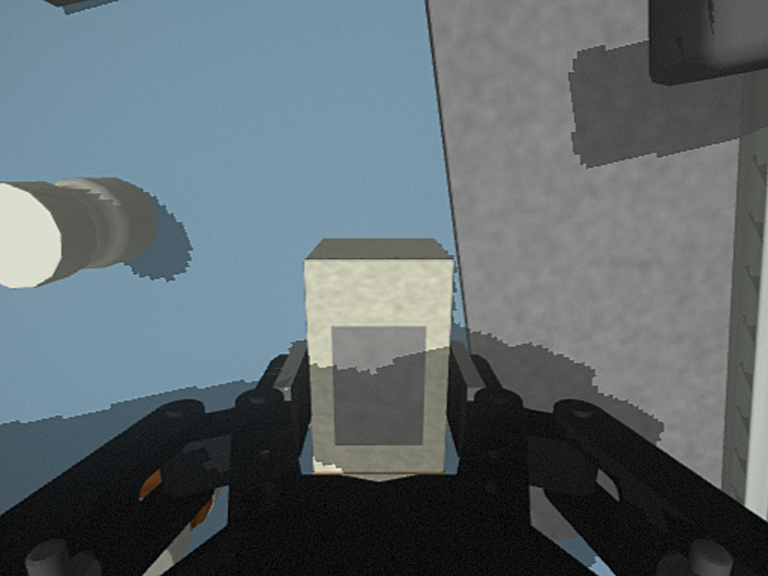

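Emit:
{"api": "move_arm", "payload": {"steps": [-1,0,0,3,0,0,0,-1,0,0,3,0,0,2,-1,4,-0.3,0,0,0,4,-1,4,-0.3,0,0,0,3.8,-1,3.7,-0.2,0,0,0,0,-1,0,0,0,0,0,0,-1,0,0,0,0,0,0]}}

```text
t: 9.8
eef_pos: [0.5845, -0.08, 0.1117]
tool_rot: [0.001, 0.728, 0.686, 0.0]
contact_force: [-0.8, -0.0, -1.7]
gripper_width: 0.526
```

Run:
```python
from h import *
t=tool();print(np.round(t,4).tolist(),np.degrees(np.arctan2(t[1,1],t[0,1])))
img,K,T=cam("wrist");save(img,"w7.png")
```

```text
[[0.0599, 0.9982, 0.0015, 0.5845], [0.9982, -0.0599, -0.0003, -0.08], [-0.0002, 0.0016, -1.0, 0.1117], [0.0, 0.0, 0.0, 1.0]] -3.4358169356784196
```

View pics/w7.png

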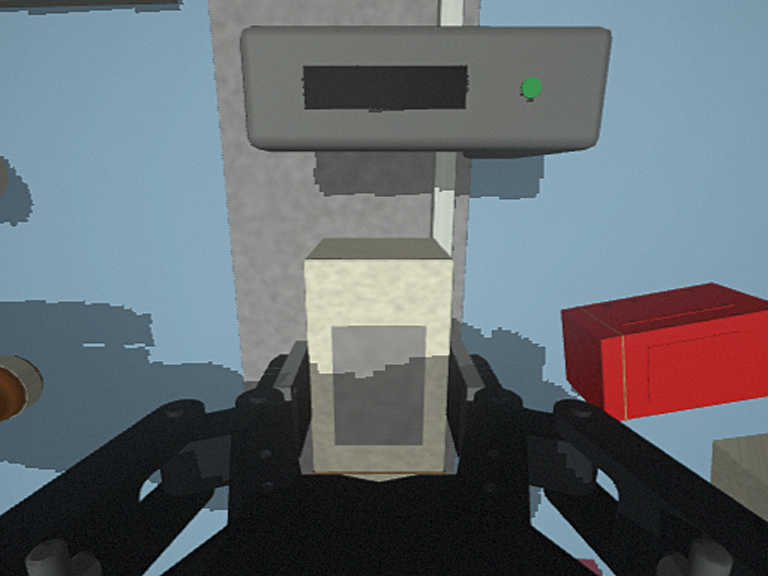

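Emit:
{"api": "move_arm", "payload": {"steps": [-1,0,0,-2,0,0,0,-1,0,0,-2,0,0,0,-1,0,0,-1,0,0,0,-1,0,0,0,0,0,0,0.5,0,0,0,0,0,0,0.5,0,0,0,0,0,0]}}

```text
t: 10.45
eef_pos: [0.5838, -0.0801, 0.061]
tool_rot: [0.0, 0.728, 0.685, 0.0]
contact_force: [0.1, 0.3, -0.1]
gripper_width: 0.749
```

Emit:
{"api": "move_arm", "payload": {"steps": [0.6,0,0,4,0,0,0,0.6,0,0,5,0,0,0,0.6,0,0,5,0,0,0,0.6,0,0,4,0,0,0,0.6,0,0,0,0,0,0]}}

```text
t: 10.95
eef_pos: [0.5869, -0.0811, 0.2469]
tool_rot: [0.004, 0.728, 0.685, 0.004]
contact_force: [-0.1, -0.5, 0.0]
gripper_width: 0.803
```

Run:
```python
from h import *
t=tool();print(np.round(t[:3,3],4).tolist(),np.degrees(np.arctan2(t[1,1],t[0,1])))
img,K,T=cam("wrist");save(img,"w8.png")
np.savez("w8.npz",img=img,K=K,T=T)
img,K,T=cam("top");save(img,"t8.png",(130,250,130,400),2.9);np.savez("t8.npz",img=img,K=K,T=T)
```

```text
[0.5869, -0.0811, 0.2469] -3.493334200573153
```

View pics/w8.png

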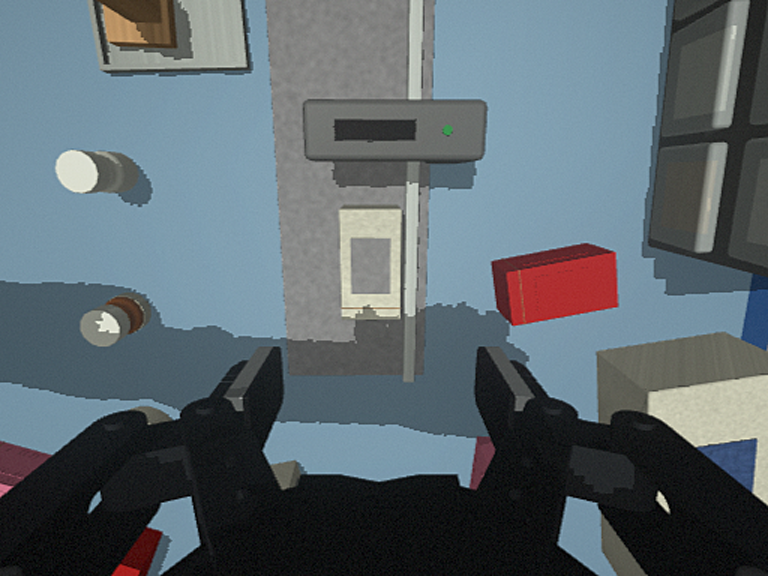

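View pics/t8.png

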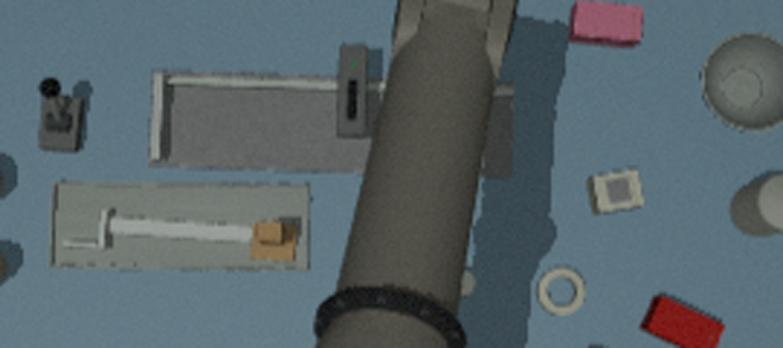

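Emit:
{"api": "move_arm", "payload": {"steps": [1,-3.4,2.8,1.5,0,0,0,1,-3.4,2.8,1.5,0,0,0,1,-3.4,2.8,1.5,0,0,0,1,-3.4,2.8,1.5,0,0,0,1,0,0,0,0,0,0,1,0,0,0,0,0,0]}}

```text
t: 11.65
eef_pos: [0.4469, 0.0326, 0.2996]
tool_rot: [-0.0, 0.727, 0.686, -0.0]
contact_force: [-0.5, 0.3, -0.2]
gripper_width: 1.001
```

Run:
```python
from h import *
t=tool();print(np.round(t[:3,3],4).tolist(),np.degrees(np.arctan2(t[1,1],t[0,1])))
img,K,T=cam("wrist");save(img,"w9.png")
np.savez("w9.npz",img=img,K=K,T=T)
save(img,"z9.png",(30,290,80,330),3)
for q,z in dict(stick=.003,stick_face=.003,tray=0).items():
    for r in models.place_of("wrist",q)[:3]:
        v,u=r["position"];print(q,round(r["score"],2),np.round([u*1.5,v*1.5],1),np.round(un(K,T,u,v,z)[:2],4))
```

```text
[0.4469, 0.0326, 0.2996] -3.3096269466597468
stick 0.8 [358.6 152.6] [0.4327 0.12  ]
tray 0.63 [364.4   6.6] [0.4461 0.2406]
```

View pics/z9.png

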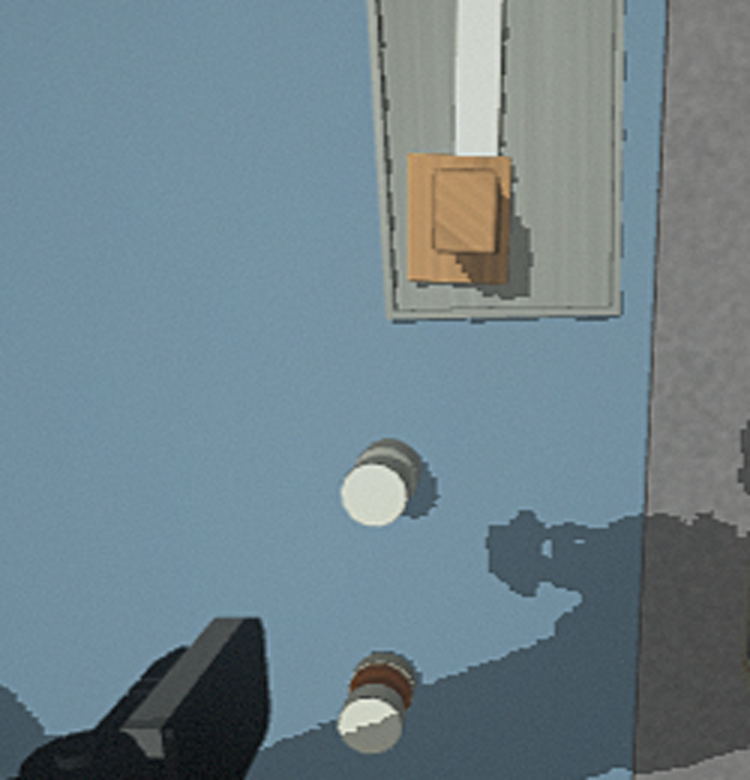

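Run:
```python
from fit import *
d9=np.load("w9.npz");d3=np.load("w3.npz")
f=lambda p:full(p,3,80,30)
g=lambda p:full(p,1.5,0,0)
o9=(d9["K"],d9["T"],[(f((433,168)),(-.012,.015,.085)),(f((497,168)),(.012,.015,.085)),(f((495,252)),(.012,-.015,.085)),(f((433,251)),(-.012,-.015,.085)),
 (f((409,153)),(-.031,.028,.012)),(f((511,157)),(.016,.028,.012)),(f((510,284)),(.016,-.028,.012)),(f((408,281)),(-.031,-.028,.012))])
o3=(d3["K"],d3["T"],[(g((248,182)),(-.010,None,.012)),(g((246,340)),(-.010,None,.012)),(g((269,184)),(.010,None,.012)),(g((266,340)),(.010,None,.012)),(g((221,118)),(-.031,.265,.026)),(g((270,174)),(None,.22,.026))])
for o in ([o9,o3],[o9],[o3]):
    x,r=fitpose(o,[.433,.12,-.06],.003);print("stick",np.round(x,4),np.degrees(x[2]),np.round(r,1))
t9=(d9["K"],d9["T"],[(f((388,320)),(-.056,-.166,.01)),(f((622,316)),(.056,-.166,.01)),(f((369,0)),(-.056,None,.01)),(f((626,0)),(.056,None,.01))])
t3=(d3["K"],d3["T"],[(g((197,96)),(-.056,.166,.01)),(g((318,99)),(.056,.166,.01)),(g((319,380)),(.056,None,.01))])
for o in ([t9,t3],[t9],[t3]):
    x,r=fitpose(o,[.45,.24,-.06],.0);print("tray",np.round(x,4),np.degrees(x[2]),np.round(r,1))
```

```text
stick [ 0.4318  0.1176 -0.1003] -5.746526054237905 [-0.5 -0.1 -0.9  0.9 -0.6  1.1 -0.1  0.5  0.4 -0.4 -0.8 -0.2  0.9  0.4
  0.3 -0.2 -0.1  0.1  0.2  1.4  0.1 -1.4 -0.8]
stick [ 0.4316  0.1179 -0.0835] -4.782916462298981 [-0.1 -0.2 -0.5  0.4 -0.7  0.6 -0.1  0.3  1.  -0.2 -0.2 -0.7  0.6 -0.2
  0.  -0. ]
stick [ 0.4326  0.1164 -0.0966] -5.5338753268223035 [-0.2 -0.6  0.   0.6  0.2 -0.2  0.2]
tray [ 0.4495  0.238  -0.0423] -2.42569100648465 [-0.   0.5 -0.2  0.5 -0.5 -0.8  0.2 -1.9  0.3 -0.   1.5]
tray [ 0.4489  0.2386 -0.0396] -2.269663683547073 [ 0.2  0.1 -0.1 -0.1  0.1 -0.2]
tray [ 0.4505  0.237  -0.0369] -2.1125499927446763 [ 0.  -0.6  0.2  0.6 -0.2]
```

Emit:
{"api": "move_arm", "payload": {"steps": [1,-0.7,4.3,-2,0,0,-1.2,1,-0.8,4.2,-2,0,0,-1.2,1,0,0,-4.5,0,0,0,1,0,0,-4.5,0,0,0,1,0,0,-4.5,0,0,0,1,0,0,-3,0,0,0,1,0,0,-3,0,0,0,1,0,0,0,0,0,0]}}

```text
t: 12.65
eef_pos: [0.4308, 0.115, 0.0617]
tool_rot: [-0.001, 0.743, 0.669, -0.004]
contact_force: [-0.1, 0.0, 0.8]
gripper_width: 0.999
```

Run:
```python
from h import *
t=tool();print(np.round(t[:3],4).tolist(),np.degrees(np.arctan2(t[1,1],t[0,1])),status.get_obs()["q"])
img,K,T=cam("wrist");save(img,"w10.png")
```

```text
[[0.1037, 0.9946, -0.007, 0.4308], [0.9946, -0.1037, -0.0044, 0.115], [-0.0051, -0.0065, -1.0, 0.0617]] -5.953030187889982 [-0.67094553  0.44295069  0.32468343  2.24811016 -0.28768614  0.49652082
 -0.22397007]
```

View pics/w10.png

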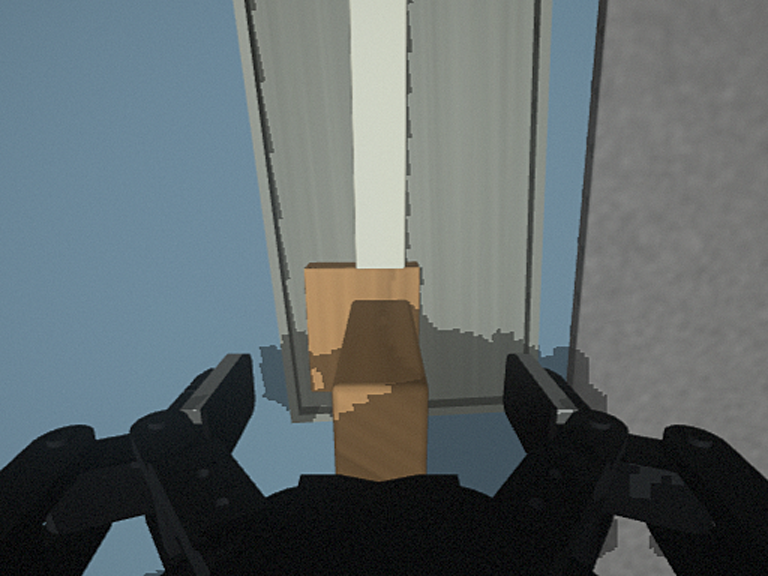

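Emit:
{"api": "move_arm", "payload": {"steps": [0,0,0.2,0.2,0,0,0,-1,0,0,0,0,0,0,-1,0,0,0,0,0,0,-1,0,0,0,0,0,0,-1,0,0,0,0,0,0,-1,0,0,0,0,0,0,-1,0,0,0,0,0,0], "newtons": 100}}

```text
t: 13.4
eef_pos: [0.4332, 0.1193, 0.0682]
tool_rot: [-0.0, 0.742, 0.67, 0.001]
contact_force: [-1.5, 0.3, 8.8]
gripper_width: 0.266
```

Emit:
{"api": "move_arm", "payload": {"steps": [-1,0,0,1,0,0,0,-1,0,0,3,0,0,0,-1,0,0,4.5,0,0,0,-1,0,0,4.5,0,0,0,-1,0,0,0,0,0,0,-1,0,0,0,0,0,0]}}

```text
t: 14.0
eef_pos: [0.4329, 0.1192, 0.1983]
tool_rot: [-0.0, 0.742, 0.67, 0.001]
contact_force: [-0.0, -0.4, -2.7]
gripper_width: 0.268
```

Run:
```python
from h import *
t=tool();print(np.round(t[:3],4).tolist(),np.degrees(np.arctan2(t[1,1],t[0,1])),status.get_obs()["q"])
img,K,T=cam("wrist");save(img,"w11.png");np.savez("w11.npz",img=img,K=K,T=T)
img,K,T=cam("scene");save(img,"s11.png",(120,290,230,430),3.9)
```

```text
[[0.1016, 0.9948, 0.0019, 0.4329], [0.9948, -0.1016, 0.0018, 0.1192], [0.002, 0.0017, -1.0, 0.1983]] -5.830793157665563 [-0.8123341   0.18198483  0.45662923  2.16015272 -0.11090432  0.81839034
 -0.38826394]
```

View pics/w11.png

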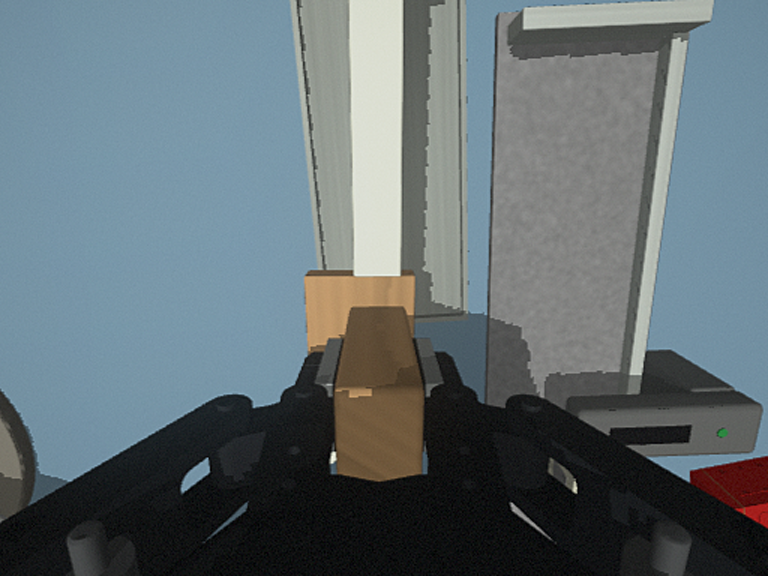

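View pics/s11.png

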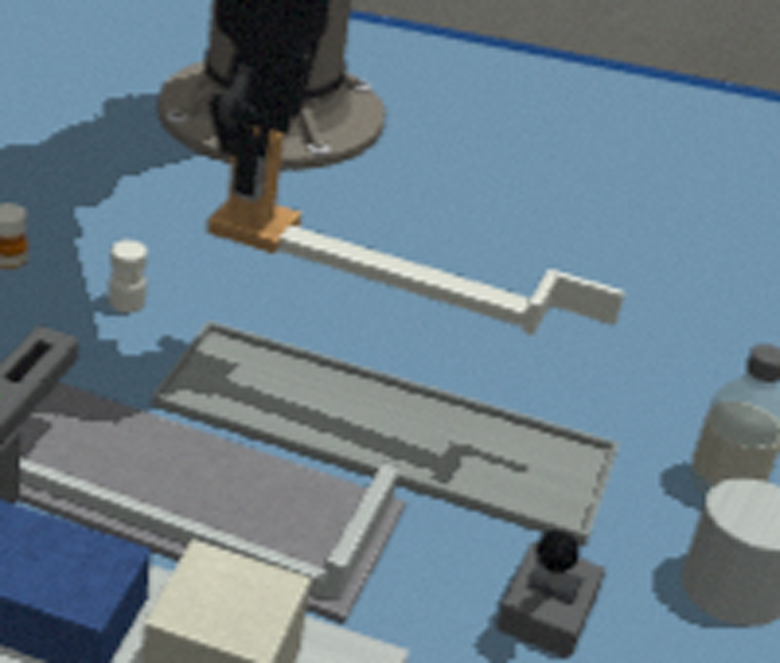

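Emit:
{"api": "move_arm", "payload": {"steps": [-1,1.27,-4.74,0,0,0,0.3,-1,1.27,-4.74,0,0,0,0.3,-1,1.27,-4.74,0,0,0,0.3,-1,1.27,-4.74,0,0,0,0.3,-1,1.27,-4.74,0,0,0,0.3,-1,1.27,-4.74,0,0,0,0.3,-1,1.27,-4.74,0,0,0,0.3,-1,1.27,-4.74,0,0,0,0.3]}}

```text
t: 14.9
eef_pos: [0.5335, -0.2618, 0.1949]
tool_rot: [-0.002, 0.728, 0.686, -0.001]
contact_force: [0.9, 0.5, -2.3]
gripper_width: 0.272
```

Emit:
{"api": "move_arm", "payload": {"steps": [-1,1.27,-4.74,0,0,0,0,-1,1.27,-4.74,0,0,0,0,-1,0,0,0,0,0,0,-1,0,0,0,0,0,0]}}

```text
t: 15.3
eef_pos: [0.558, -0.3564, 0.1945]
tool_rot: [-0.002, 0.729, 0.684, -0.001]
contact_force: [-0.5, 0.8, -3.5]
gripper_width: 0.269
```

```bash
cat >> h.py <<'E'
L0=np.array([.6315,.2533]);LY=-.0603
def lane(p):
    c,s=np.cos(LY),np.sin(LY);d=np.array(p[:2])-L0;return np.array([c*d[0]+s*d[1],-s*d[0]+c*d[1]])
def w_of(x,y):
    c,s=np.cos(LY),np.sin(LY);return L0+np.array([c*x-s*y,s*x+c*y])
def tl():
    t=tool();print("tcp",np.round(t[:3,3],4),"yaw-lane",round(np.degrees(np.arctan2(t[1,1],t[0,1])-LY),2),"lane",np.round(lane(t[:3,3]),4),"tz",np.round(t[:3,2],4))
E
python3 - <<'E'
from h import *
tl()
img,K,T=cam("wrist");save(img,"w12.png");np.savez("w12.npz",img=img,K=K,T=T)
img,K,T=cam("top");save(img,"t12.png",(130,250,130,400),2.9);np.savez("t12.npz",img=img,K=K,T=T)
E
```

```text
tcp [ 0.558  -0.3564  0.1945] yaw-lane -0.19 lane [-0.0366 -0.613 ] tz [-4.5e-03  9.0e-04 -1.0e+00]
```

View pics/w12.png

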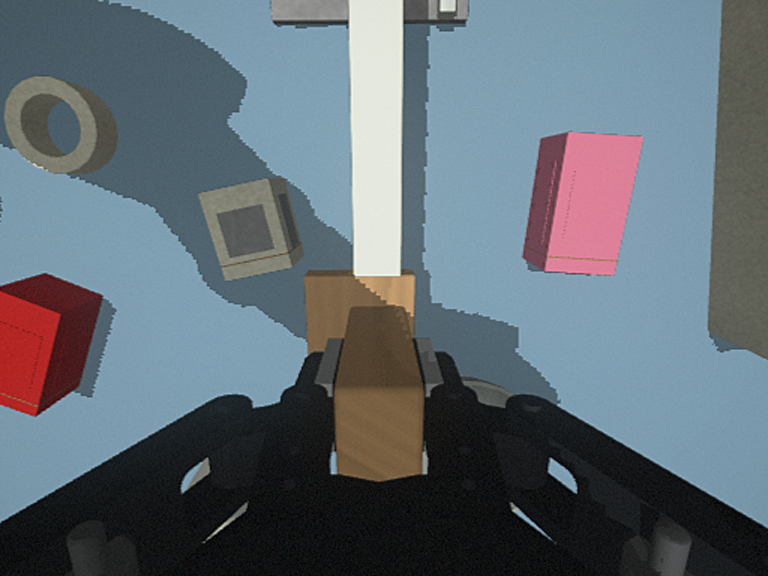

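View pics/t12.png

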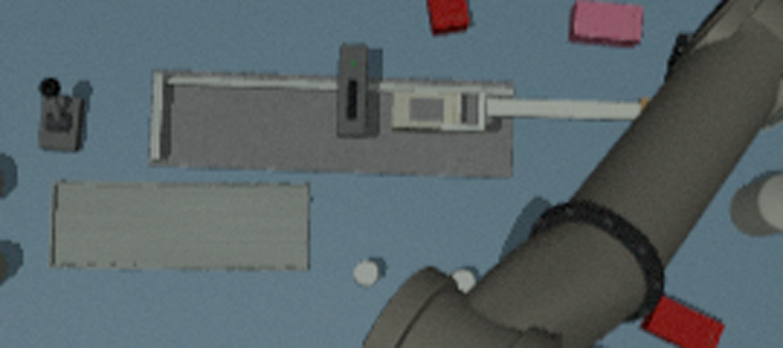

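Run:
```python
from fit import *
d=np.load("w8.npz");save(d["img"],"z8.png",(125,225,205,295),6)
d=np.load("t12.npz");save(d["img"],"zt12.png",(145,190,240,340),7.5)
```

```text
(no output)
```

View pics/z8.png

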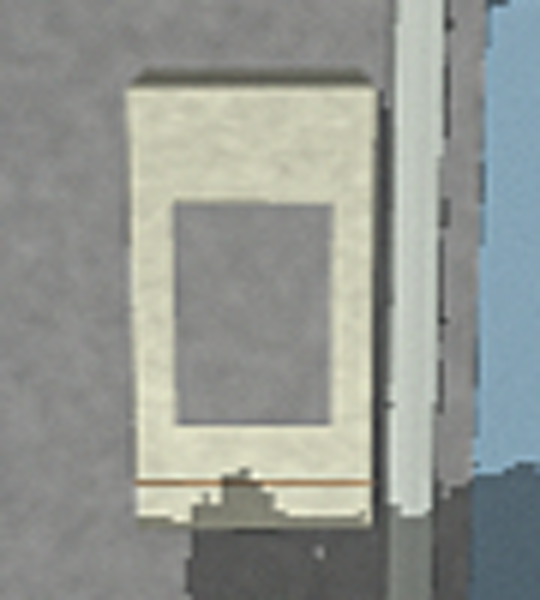

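View pics/zt12.png

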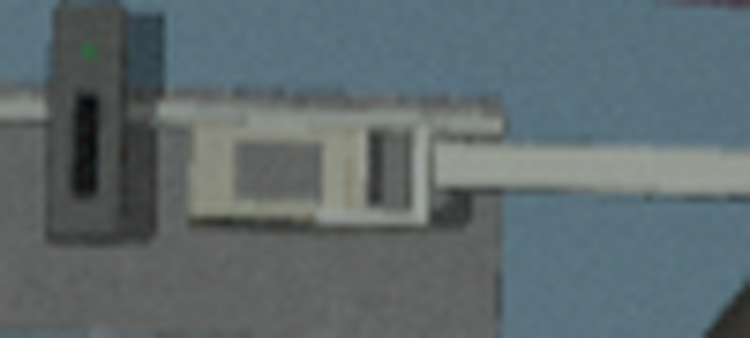

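Run:
```python
from fit import *
d=np.load("w8.npz");f=lambda p:full(p,6,205,125)
pts=[(f(p),(sx*.023,sy*.043,.023)) for p,sx,sy in [((128,88),-1,1),((376,88),1,1),((371,526),1,-1),((137,524),-1,-1)]]
x,r=fitpose([(d["K"],d["T"],pts)],[.58,-.08,0],.031);print(np.round(x,4),np.degrees(x[2]-LY),np.round(r,1),lane(x))
d=np.load("t12.npz");f=lambda p:full(p,7.5,240,145)
K,T=d["K"],d["T"]
for n,p,z in [("finger tip outer",(318,226),.1553),("head rear right corner",(430,130),.1553),("head rear left",(432,228),.1553),("face R inner",(412,130),.1553)]:
    print(n,np.round(lane(un(K,T,*f(p),z)),4))
for n,p in [("cart front far",(192,122)),("front near",(192,215))]:
    print(n,np.round(lane(un(K,T,*f(p),.054)),4))
```

```text
[ 0.5824 -0.0804 -0.0633] -0.16956110758698217 [ 0.3 -0.8 -0.4 -0.8 -0.   0.6  0.1  1.1] [-0.02885365 -0.33603358]
finger tip outer [-0.0689 -0.3501]
head rear right corner [-0.0232 -0.3999]
head rear left [-0.0682 -0.4018]
face R inner [-0.0234 -0.3918]
cart front far [-0.0038 -0.2935]
front near [-0.0497 -0.2949]
```

Emit:
{"api": "move_arm", "payload": {"steps": [-1,0,0,-4,0,0,0,-1,0,0,-4,0,0,0,-1,0,0,-2.5,0,0,0,-1,0,0,-0.9,0,0,0,-1,0,0,0,0,0,0,-1,0,0,0,0,0,0]}}

```text
t: 16.0
eef_pos: [0.5607, -0.355, 0.0846]
tool_rot: [0.001, 0.728, 0.686, 0.0]
contact_force: [0.0, -0.1, -1.3]
gripper_width: 0.267
```

Run:
```python
from h import *
tl();print(status.get_obs()["contact_force"])
img,K,T=cam("scene");save(img,"s13.png",(180,280,120,290),4.5)
img,K,T=cam("top");save(img,"zt13.png",(145,190,240,340),7.5);np.savez("t13.npz",img=img,K=K,T=T)
```

```text
tcp [ 0.5607 -0.355   0.0846] yaw-lane 0.05 lane [-0.0341 -0.6115] tz [ 1.6e-03 -8.0e-04 -1.0e+00]
[ 0.0095181  -0.06974472 -1.31879508]
```

View pics/s13.png

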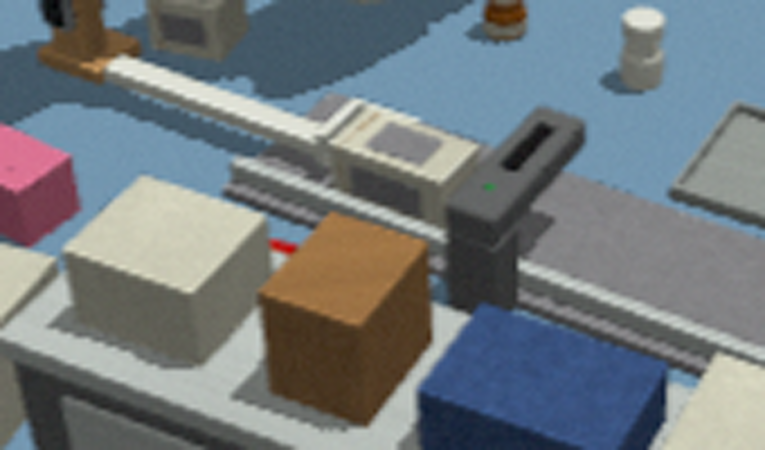

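View pics/zt13.png

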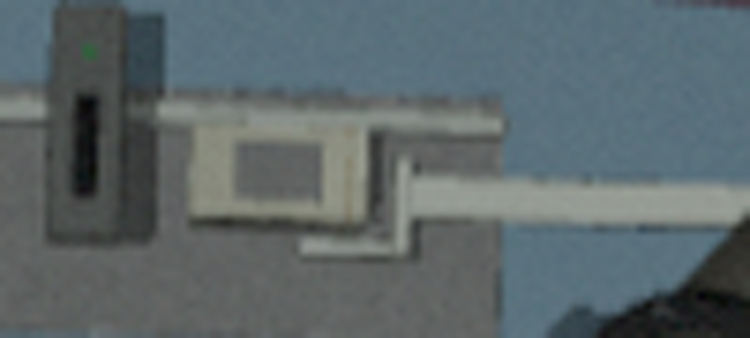

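Emit:
{"api": "move_arm", "payload": {"steps": [-1,0,0,-0.5,0,0,0,-1,0,0,-0.4,0,0,0,-1,0,0,0,0,0,0,-1,0.4,0,0,0,0,0,-1,0.4,0,0,0,0,0,-1,0.4,0,0,0,0,0,-1,0,0,0,0,0,0]}}

```text
t: 16.8
eef_pos: [0.5727, -0.3549, 0.0743]
tool_rot: [0.0, 0.728, 0.686, 0.0]
contact_force: [-0.8, 0.4, -1.2]
gripper_width: 0.266
```

Run:
```python
from h import *
tl();print(status.get_obs()["contact_force"])
img,K,T=cam("top");save(img,"zt14.png",(145,190,240,340),7.5);np.savez("t14.npz",img=img,K=K,T=T)
```

```text
tcp [ 0.5727 -0.3549  0.0743] yaw-lane 0.06 lane [-0.022  -0.6106] tz [ 6.e-04 -2.e-04 -1.e+00]
[-0.81554593  0.38655728 -1.22490103]
```

View pics/zt14.png

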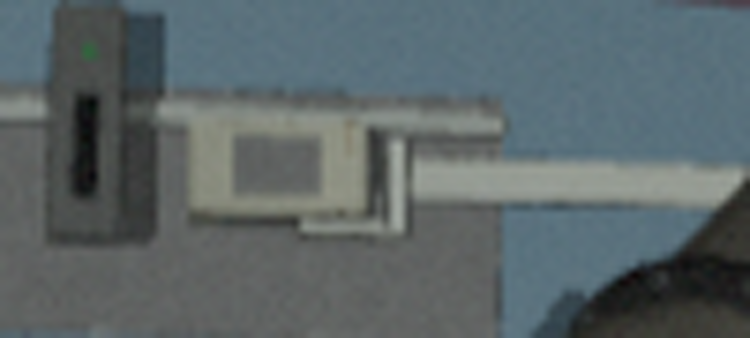

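Emit:
{"api": "move_arm", "payload": {"steps": [-1,0.2,0,0,0,0,0,-1,0,0,0,0,0,0]}}

```text
t: 17.05
eef_pos: [0.5739, -0.3551, 0.0743]
tool_rot: [0.0, 0.728, 0.686, -0.0]
contact_force: [-0.7, 0.5, -2.7]
gripper_width: 0.268
```

Emit:
{"api": "move_arm", "payload": {"steps": [-1,0.06,1,0,0,0,0,-1,0.06,1,0,0,0,0,-1,0.06,1,0,0,0,0,-1,0.06,1,0,0,0,0,-1,0,0,0,0,0,0]}}

```text
t: 17.55
eef_pos: [0.577, -0.312, 0.0741]
tool_rot: [-0.001, 0.727, 0.687, 0.001]
contact_force: [0.4, 0.5, -2.5]
gripper_width: 0.265
```

Run:
```python
from h import *
tl();print(status.get_obs()["contact_force"])
img,K,T=cam("top");save(img,"zt15.png",(145,190,240,340),7.5);np.savez("t15.npz",img=img,K=K,T=T)
```

```text
tcp [ 0.577  -0.312   0.0741] yaw-lane 0.17 lane [-0.0203 -0.5676] tz [ 1.e-04  2.e-03 -1.e+00]
[ 0.37777818  0.45553793 -2.52754026]
```

View pics/zt15.png

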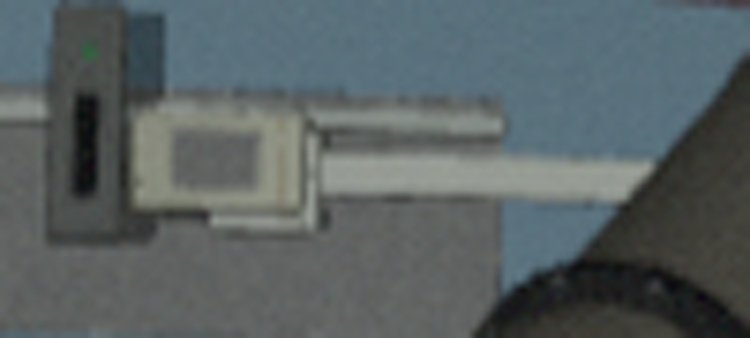

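Run:
```python
from fit import *
d=np.load("t15.npz");f=lambda p:full(p,7.5,240,145)
K,T=d["K"],d["T"]
for n,p in [("near front",(131,207)),("near rear",(300,213)),("far rear",(303,116)),("far front",(140,106))]:
    print(n,np.round(lane(un(K,T,*f(p),.054)),4))
for n,p in [("fence top inner left",(20,122)),("right",(480,136)),("r2",(330,132))]:
    print(n,np.round(lane(un(K,T,*f(p),.022)),4))
```

```text
near front [-0.0467 -0.2651]
near rear [-0.047  -0.3474]
far rear [ 0.0009 -0.3476]
far front [ 0.0033 -0.2679]
fence top inner left [-0.0005 -0.2085]
right [-1.000e-04 -4.377e-01]
r2 [-0.0005 -0.363 ]
```

Emit:
{"api": "move_arm", "payload": {"steps": [-1,0.07,1.2,0,0,0,0,-1,0.07,1.2,0,0,0,0,-1,0.07,1.2,0,0,0,0,-1,0.07,1.2,0,0,0,0,-1,0.07,1.2,0,0,0,0,-1,0.07,1.2,0,0,0,0,-1,0.07,1.2,0,0,0,0,-1,0.07,1.2,0,0,0,0]}}

```text
t: 18.4
eef_pos: [0.5818, -0.218, 0.0743]
tool_rot: [-0.0, 0.728, 0.685, 0.0]
contact_force: [-0.1, -0.3, -3.0]
gripper_width: 0.264
```

Run:
```python
from h import *
tl();print(status.get_obs()["contact_force"])
img,K,T=cam("top");save(img,"zt16.png",(140,200,180,340),4.8);np.savez("t16.npz",img=img,K=K,T=T)
```

```text
tcp [ 0.5818 -0.218   0.0743] yaw-lane 0.0 lane [-0.0212 -0.4734] tz [ 0.  0. -1.]
[-0.08435732 -0.25060198 -3.02031592]
```

View pics/zt16.png

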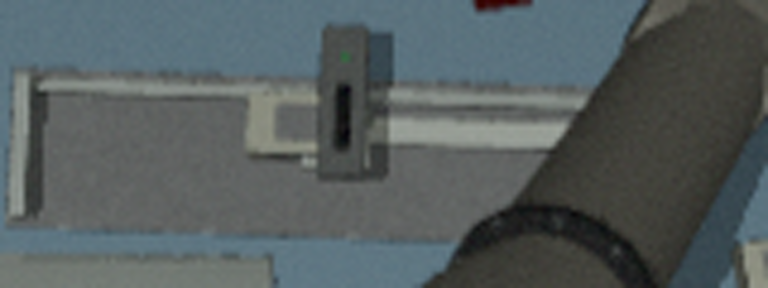

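Emit:
{"api": "move_arm", "payload": {"steps": [-1,0.07,1.2,0,0,0,0,-1,0.07,1.2,0,0,0,0,-1,0.07,1.2,0,0,0,0,-1,0.07,1.2,0,0,0,0,-1,0.07,1.2,0,0,0,0,-1,0.07,1.2,0,0,0,0,-1,0.07,1.2,0,0,0,0,-1,0.07,1.2,0,0,0,0]}}

```text
t: 19.25
eef_pos: [0.5874, -0.122, 0.0743]
tool_rot: [0.0, 0.728, 0.686, 0.0]
contact_force: [0.1, -1.1, -2.3]
gripper_width: 0.272
```

Emit:
{"api": "move_arm", "payload": {"steps": [-1,0.07,1.2,0,0,0,0,-1,0.07,1.2,0,0,0,0,-1,0.07,1.2,0,0,0,0,-1,0.07,1.2,0,0,0,0,-1,0,0,0,0,0,0]}}

```text
t: 19.75
eef_pos: [0.5905, -0.0721, 0.0741]
tool_rot: [-0.001, 0.727, 0.687, 0.0]
contact_force: [-0.1, 0.5, -2.0]
gripper_width: 0.268
```

Run:
```python
from h import *
tl();print(status.get_obs()["contact_force"])
img,K,T=cam("top");save(img,"zt17.png",(140,200,180,340),4.8);np.savez("t17.npz",img=img,K=K,T=T)
img,K,T=cam("wrist");save(img,"w17.png")
```

```text
tcp [ 0.5905 -0.0721  0.0741] yaw-lane 0.18 lane [-0.0213 -0.3273] tz [-2.0e-04  1.5e-03 -1.0e+00]
[-0.10755745  0.54670339 -1.95341517]
```

View pics/zt17.png

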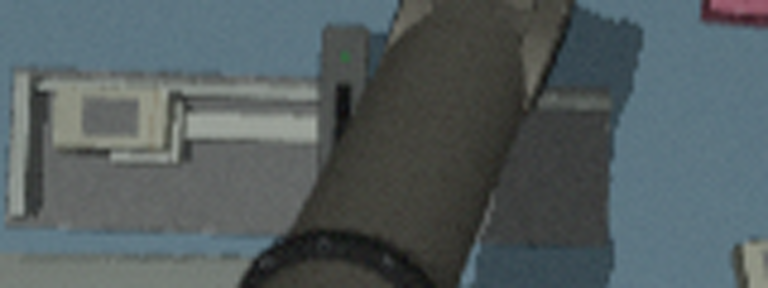

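View pics/w17.png

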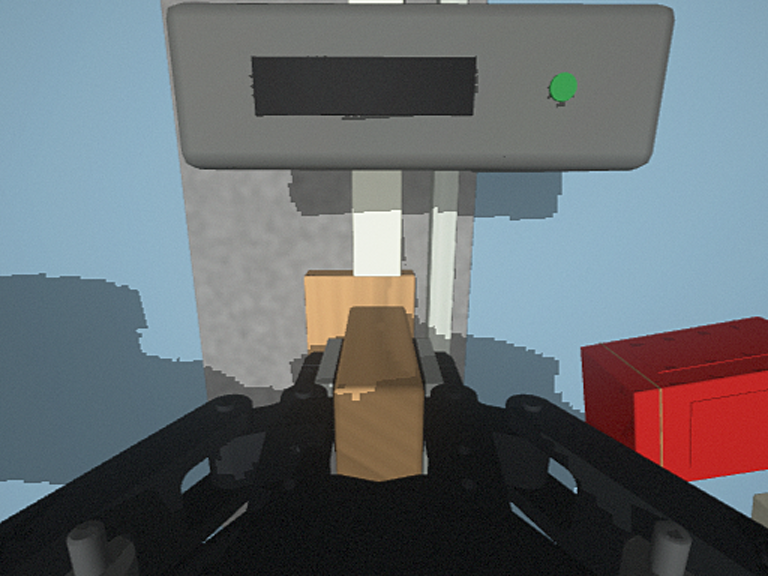

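Emit:
{"api": "move_arm", "payload": {"steps": [-1,0.05,0.8,0,0,0,0,-1,0.05,0.7,0,0,0,0,-1,0.02,0.4,0,0,0,0,-1,0.02,0.4,0,0,0,0,-1,0,0,0,0,0,0]}}

```text
t: 20.35
eef_pos: [0.5917, -0.0511, 0.0743]
tool_rot: [-0.0, 0.728, 0.686, 0.0]
contact_force: [0.4, -0.4, -3.2]
gripper_width: 0.27
```

Emit:
{"api": "move_arm", "payload": {"steps": [-1,0.02,0.3,0,0,0,0,-1,0.02,0.3,0,0,0,0,-1,0,0,0,0,0,0]}}

```text
t: 20.65
eef_pos: [0.5916, -0.0495, 0.0747]
tool_rot: [0.001, 0.729, 0.685, -0.001]
contact_force: [-2.1, -7.7, 0.2]
gripper_width: 0.265
```

Run:
```python
from h import *
tl();print(status.get_obs()["contact_force"])
img,K,T=cam("top");save(img,"zt18.png",(145,185,175,275),7.5);np.savez("t18.npz",img=img,K=K,T=T)
```

```text
tcp [ 0.5916 -0.0495  0.0747] yaw-lane -0.13 lane [-0.0216 -0.3047] tz [ 2.0e-04 -3.9e-03 -1.0e+00]
[-2.11412975 -7.70856105  0.2064488 ]
```

View pics/zt18.png

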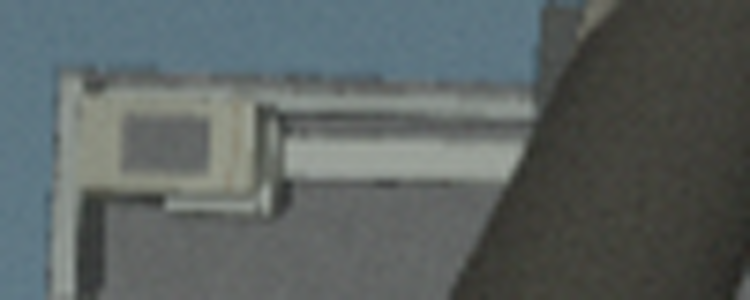

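Emit:
{"api": "move_arm", "payload": {"steps": [-1,-0.03,-0.4,0,0,0,0,-1,-0.25,-0.3,0,0,0,0,-1,-0.12,-2,0,0,0,0,-1,-0.18,-3,0,0,0,0,-1,-0.24,-4,0,0,0,0,-1,-0.24,-4,0,0,0,0,-1,-0.24,-4,0,0,0,0,-1,-0.24,-4,0,0,0,0]}}

```text
t: 21.5
eef_pos: [0.5764, -0.2641, 0.0743]
tool_rot: [-0.0, 0.728, 0.686, 0.0]
contact_force: [0.6, 0.6, -3.0]
gripper_width: 0.268
```

Emit:
{"api": "move_arm", "payload": {"steps": [-1,-0.15,-2.5,0,0,0,0,-1,0,0,0,0,0,0]}}

```text
t: 21.7
eef_pos: [0.5734, -0.2938, 0.0749]
tool_rot: [0.001, 0.73, 0.683, -0.001]
contact_force: [-0.2, 0.0, -2.9]
gripper_width: 0.267
```

Run:
```python
from h import *
tl();print(status.get_obs()["contact_force"])
img,K,T=cam("top");save(img,"zt19.png",(135,235,120,400),2.8);np.savez("t19.npz",img=img,K=K,T=T)
```

```text
tcp [ 0.5734 -0.2938  0.0749] yaw-lane -0.38 lane [-0.025  -0.5496] tz [ 5.0e-04 -3.5e-03 -1.0e+00]
[-0.20788848  0.02110504 -2.8744551 ]
```

View pics/zt19.png

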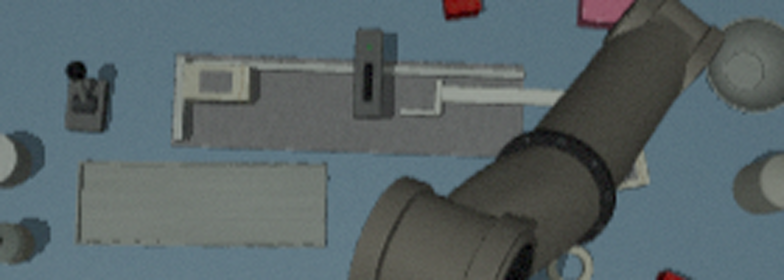

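Emit:
{"api": "move_arm", "payload": {"steps": [-1,0,0,4,0,0,0,-1,0,0,4,0,0,0,-1,0,0,4,0,0,0,-1,-1.35,4.6,0,0,0,0.2,-1,-1.35,4.6,0,0,0,0.2,-1,-1.35,4.6,0,0,0,0.2,-1,-1.35,4.6,0,0,0,0.2,-1,-1.35,4.6,0,0,0,0.2]}}

```text
t: 22.55
eef_pos: [0.5064, -0.0544, 0.1942]
tool_rot: [-0.001, 0.721, 0.693, 0.0]
contact_force: [1.0, 1.4, -2.2]
gripper_width: 0.267
```

Emit:
{"api": "move_arm", "payload": {"steps": [-1,-1.35,4.6,0,0,0,0.1,-1,-1.35,4.6,0,0,0,0.1,-1,-1.35,4.6,0,0,0,0,-1,-1.35,4.6,0,0,0,0,-1,0,0,0,0,0,0,-1,0,0,0,0,0,0]}}

```text
t: 23.15
eef_pos: [0.4524, 0.1282, 0.1942]
tool_rot: [-0.0, 0.719, 0.695, -0.0]
contact_force: [0.1, -0.1, -2.7]
gripper_width: 0.266
```

Run:
```python
from h import *
tl();print(status.get_obs()["contact_force"])
img,K,T=cam("top");save(img,"zt20.png",(135,235,120,400),2.8);np.savez("t20.npz",img=img,K=K,T=T)
img,K,T=cam("wrist");save(img,"w20.png")
```

```text
tcp [0.4524 0.1282 0.1942] yaw-lane 1.52 lane [-0.1712 -0.1356] tz [-7.e-04  7.e-04 -1.e+00]
[ 0.11750563 -0.07247758 -2.69514343]
```

View pics/zt20.png

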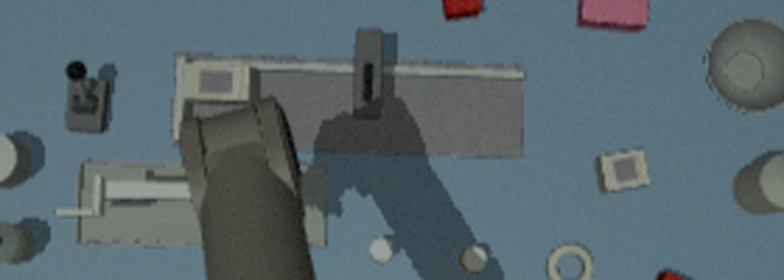

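View pics/w20.png

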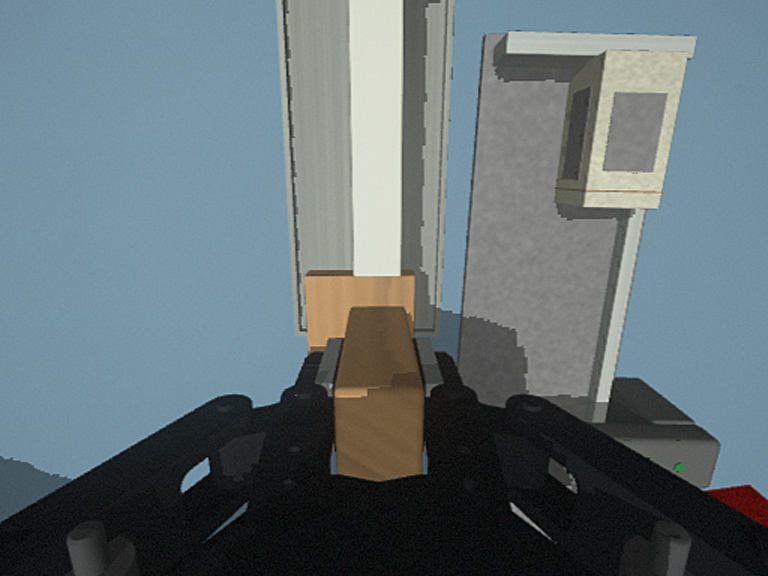

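Emit:
{"api": "move_arm", "payload": {"steps": [-1,0,-0.7,-3,0,0,-0.5,-1,0,0,-4,0,0,0,-1,0,0,-3,0,0,0,-1,0,0,-1.5,0,0,0,-1,0,0,-0.8,0,0,0,-1,0,0,0,0,0,0]}}

```text
t: 23.85
eef_pos: [0.4535, 0.1177, 0.0707]
tool_rot: [-0.0, 0.725, 0.689, -0.001]
contact_force: [-0.1, 0.4, -1.8]
gripper_width: 0.271
```

Run:
```python
from h import *
tl();print(status.get_obs()["contact_force"])
img,K,T=cam("scene");save(img,"s21.png",(140,290,230,430),3.9)
img,K,T=cam("wrist");save(img,"w21.png")
```

```text
tcp [0.4535 0.1177 0.0707] yaw-lane 0.58 lane [-0.1695 -0.1461] tz [-0.0012 -0.001  -1.    ]
[-0.09632211  0.39459501 -1.78908935]
```

View pics/s21.png

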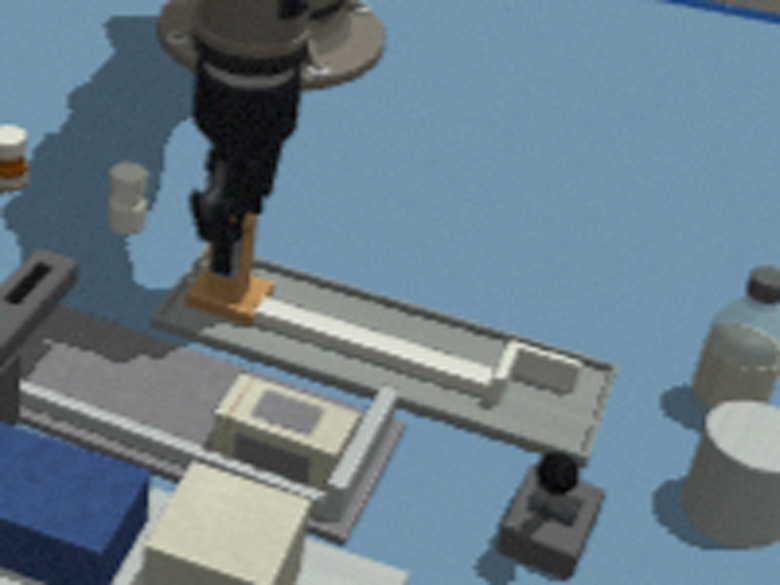

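View pics/w21.png

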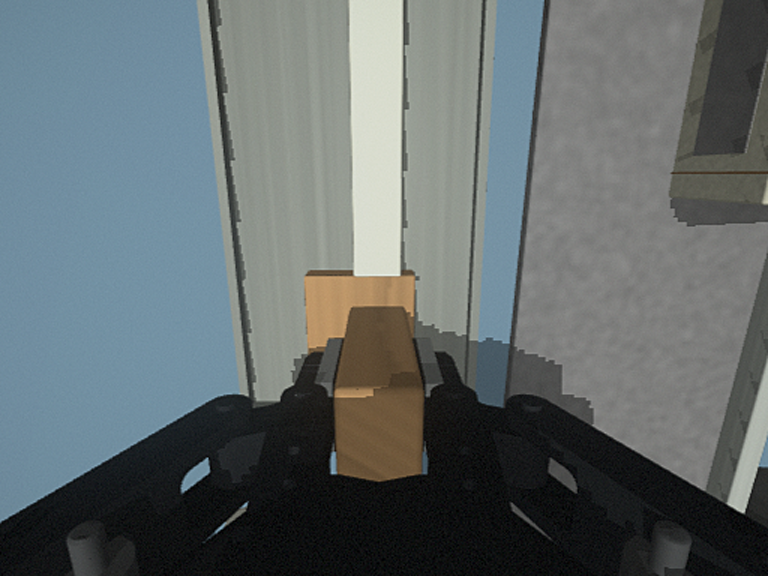

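Emit:
{"api": "move_arm", "payload": {"steps": [-1,0,0,-0.2,0,0,0,-1,0,0,0,0,0,0,0.3,0,0,0,0,0,0,0.3,0,0,0,0,0,0,0.3,0,0,0,0,0,0,0.3,0,0,3,0,0,0,0.5,0,0,4,0,0,0,0.6,0,0,4,0,0,0]}}

```text
t: 24.75
eef_pos: [0.4532, 0.1186, 0.1804]
tool_rot: [0.0, 0.724, 0.69, -0.001]
contact_force: [0.8, 1.0, -0.7]
gripper_width: 0.799
```

Run:
```python
from h import *
tl();print(status.get_obs()["contact_force"])
img,K,T=cam("wrist");save(img,"w22.png");np.savez("w22.npz",img=img,K=K,T=T)
```

```text
tcp [0.4532 0.1186 0.1804] yaw-lane 0.68 lane [-0.1699 -0.1452] tz [-0.001 -0.001 -1.   ]
[ 0.78424261  0.98798032 -0.6597516 ]
```

View pics/w22.png

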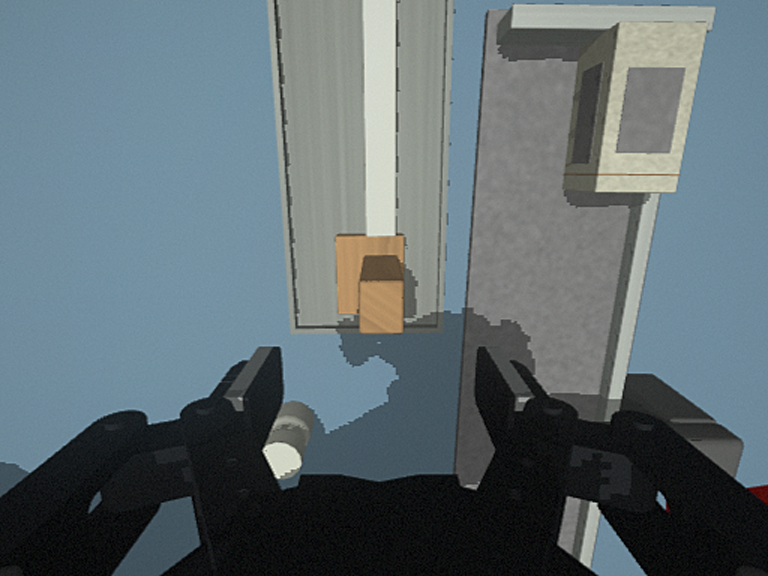

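Emit:
{"api": "move_arm", "payload": {"steps": [0.6,0,0,4,0,0,0,0.6,0.3,-4.7,1,0,0,0,0.6,0.3,-4.7,1,0,0,0,0.6,0.3,-4.7,1,0,0,0,0.6,0.3,-4.7,1,0,0,0,0.6,0.3,-4.7,1,0,0,0,0.6,0.3,-4.7,1,0,0,0,0.6,0.3,-4.7,1,0,0,0]}}

```text
t: 25.6
eef_pos: [0.4743, -0.2118, 0.29]
tool_rot: [0.0, 0.724, 0.69, 0.001]
contact_force: [2.1, 0.7, -0.3]
gripper_width: 0.799
```

Emit:
{"api": "move_arm", "payload": {"steps": [0.6,0.3,-4.7,1,0,0,0,0.6,0.3,-4.7,0,0,0,0,0.6,0.3,-4.7,0,0,0,0,0.6,0,-4.5,0,0,0,0,0.6,0,0,0,0,0,0,0.6,0,0,0,0,0,0]}}

```text
t: 26.2
eef_pos: [0.4827, -0.3973, 0.2989]
tool_rot: [-0.0, 0.725, 0.689, -0.0]
contact_force: [1.1, 1.0, 0.2]
gripper_width: 0.799
```

Run:
```python
from h import *
tl()
img,K,T=cam("wrist");save(img,"w23.png");np.savez("w23.npz",img=img,K=K,T=T)
for r in models.silhouettes("wrist","carton_c"): print(r["score"],np.round(r["box"],1))
img,K,T=cam("top");save(img,"zt23.png",(135,235,120,400),2.8);np.savez("t23.npz",img=img,K=K,T=T)
```

```text
tcp [ 0.4827 -0.3973  0.2989] yaw-lane 0.54 lane [-0.1093 -0.6584] tz [-9.e-04 -1.e-04 -1.e+00]
0.97 [245.5 106.8  44.8  51.1]
0.91 [127.3 171.4  59.2  71.1]
0.89 [409.6  95.8  68.1  73.3]
0.66 [55.1 86.5 92.7 60.4]
```

View pics/w23.png

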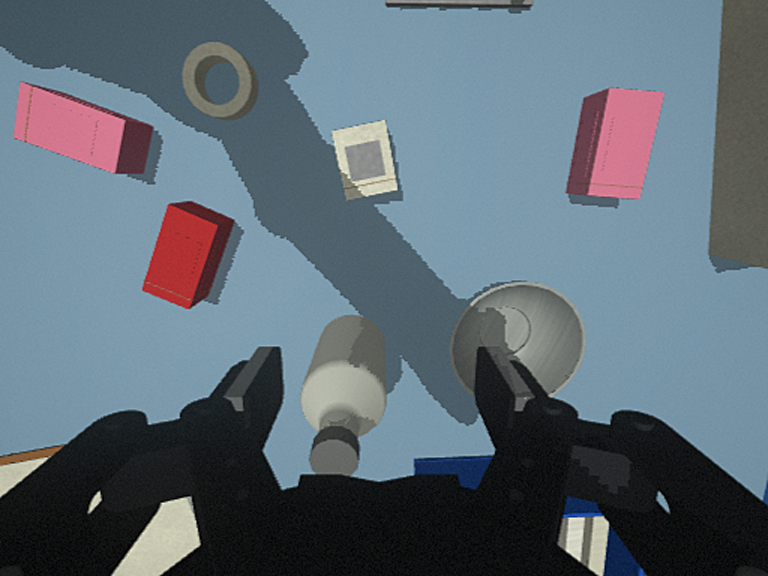

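View pics/zt23.png

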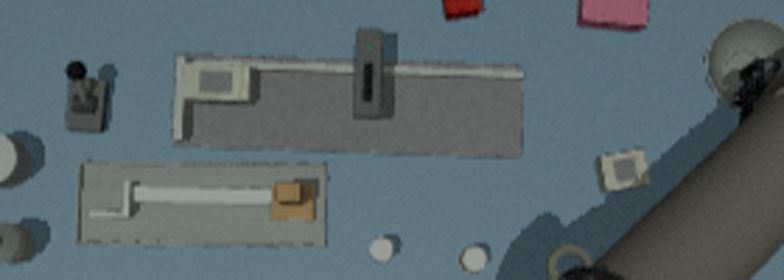

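Run:
```python
from h import *
d=np.load("w23.npz");save(d["img"],"z23.png",(70,145,205,285),8)
```

```text
(no output)
```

View pics/z23.png

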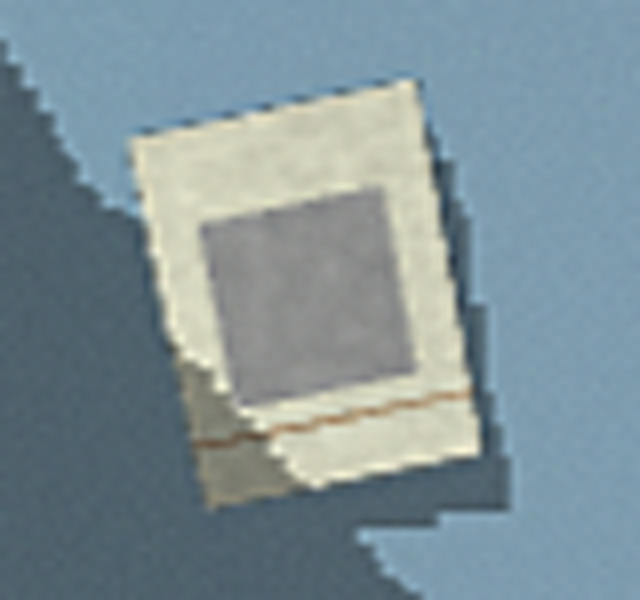

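Run:
```python
from fit import *
d=np.load("w23.npz");f=lambda p:full(p,8,205,70)
for L in (.058,.072):
    pts=[(f(p),(sx*.023,sy*L/2,.023)) for p,sx,sy in [((133,138),-1,1),((415,80),1,1),((481,452),1,-1),((209,507),-1,-1)]]
    x,r=fitpose([(d["K"],d["T"],pts)],[.47,-.32,0],.023);print(np.round(x,4),np.degrees(x[2]),np.round(r,1))
```

```text
[ 0.4747 -0.3187  0.1391] 7.96793134002857 [ 0.7 -0.4 -0.6 -0.4 -0.6  0.5  0.5  0.3]
[ 0.4747 -0.3187  0.138 ] 7.906505880886308 [ 0.6 -7.4 -0.6 -7.4 -0.5  7.5  0.5  7.3]
```

Emit:
{"api": "move_arm", "payload": {"steps": [0.6,-0.4,4,-3.4,0,0,5.5,0.6,-0.4,3.9,-4,0,0,5.4,0.6,0,0,-4.5,0,0,0,0.6,0,0,-4.5,0,0,0,0.6,0,0,-4.5,0,0,0,0.6,0,0,0,0,0,0]}}

```text
t: 26.95
eef_pos: [0.4737, -0.3189, 0.0916]
tool_rot: [-0.005, 0.654, 0.757, -0.001]
contact_force: [-0.4, -0.1, 0.5]
gripper_width: 0.797
```

Run:
```python
from h import *
tl()
img,K,T=cam("wrist");save(img,"w24.png")
```

```text
tcp [ 0.4737 -0.3189  0.0916] yaw-lane 11.78 lane [-0.123  -0.5806] tz [-0.0086  0.0055 -0.9999]
```

View pics/w24.png

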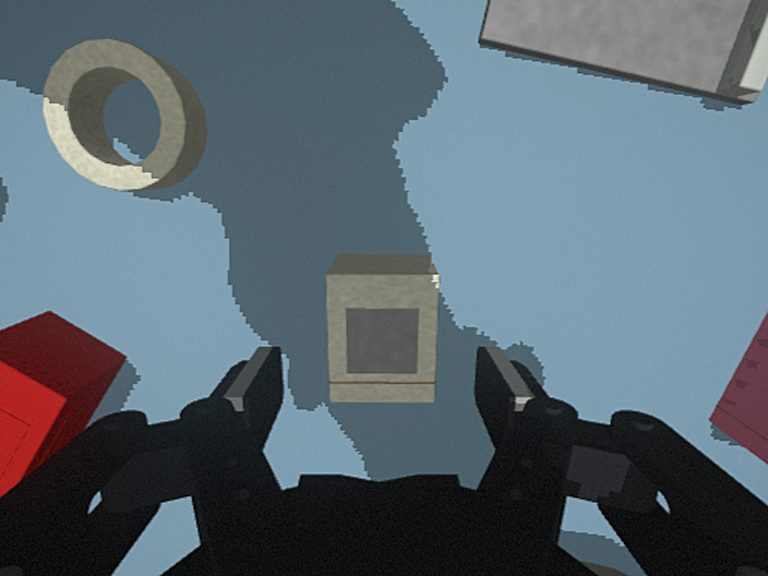

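Emit:
{"api": "move_arm", "payload": {"steps": [0.6,0,0,-2.5,0,0,0,0.6,0,0,-2.1,0,0,0,0.6,0,0,0,0,0,0,-1,0,0,0,0,0,0,-1,0,0,0,0,0,0,-1,0,0,0,0,0,0,-1,0,0,0,0,0,0], "newtons": 40}}

```text
t: 27.7
eef_pos: [0.4777, -0.3241, 0.053]
tool_rot: [0.002, 0.655, 0.756, 0.001]
contact_force: [-0.6, 1.0, 6.8]
gripper_width: 0.527
```

Emit:
{"api": "move_arm", "payload": {"steps": [-1,0,0,3,0,0,0,-1,0,0,3,0,0,0,-1,1.8,4.2,0,0,0,-2,-1,1.8,4.2,0,0,0,-2,-1,1.8,4.2,0,0,0,-2,-1,1.8,4.2,0,0,0,-2,-1,1.8,4.2,0,0,0,-2,-1,1.7,4.1,0,0,0,-1.6]}}

```text
t: 28.5
eef_pos: [0.5845, -0.0701, 0.1121]
tool_rot: [0.001, 0.728, 0.685, 0.001]
contact_force: [1.2, -0.1, -1.4]
gripper_width: 0.53
```

Emit:
{"api": "move_arm", "payload": {"steps": [-1,0,0,0,0,0,0,-1,0,0,0,0,0,0]}}

```text
t: 28.7
eef_pos: [0.5841, -0.0706, 0.1114]
tool_rot: [0.0, 0.727, 0.687, 0.001]
contact_force: [-0.3, -0.5, -1.4]
gripper_width: 0.529
```

Run:
```python
from h import *
tl()
img,K,T=cam("wrist");save(img,"w25.png")
```

```text
tcp [ 0.5841 -0.0706  0.1114] yaw-lane 0.22 lane [-0.0278 -0.3261] tz [ 1.6e-03  3.0e-04 -1.0e+00]
```

View pics/w25.png

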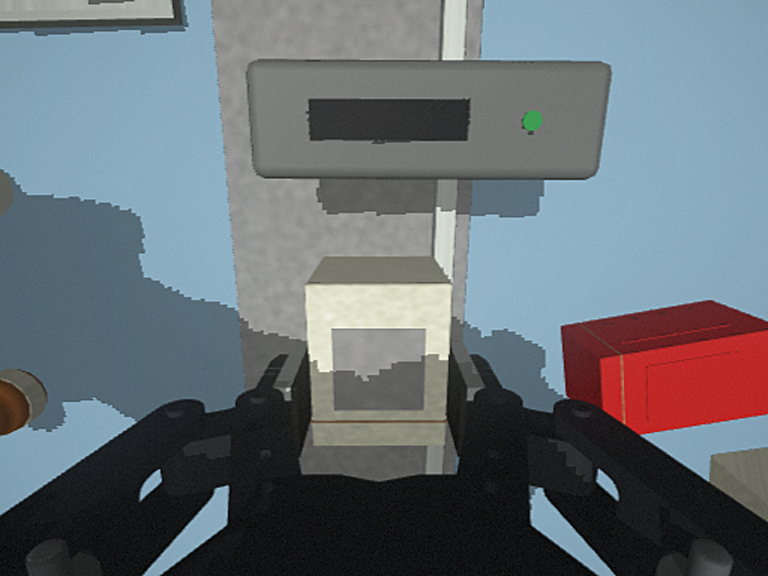

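Good; lower and release.

Emit:
{"api": "move_arm", "payload": {"steps": [-1,0,0,-2,0,0,0,-1,0,0,-2,0,0,0,-1,0,0,-1,0,0,0,-1,0,0,0,0,0,0,0.5,0,0,0,0,0,0,0.5,0,0,0,0,0,0,0.6,0,0,4,0,0,0,0.6,0,0,5,0,0,0]}}

```text
t: 29.55
eef_pos: [0.5817, -0.0724, 0.15]
tool_rot: [-0.001, 0.728, 0.685, -0.002]
contact_force: [0.9, 0.0, 0.5]
gripper_width: 0.801
```

Emit:
{"api": "move_arm", "payload": {"steps": [1,0,0,5,0,0,0,1,0,0,4,0,0,0,1,0,0,0,0,0,0]}}

```text
t: 29.85
eef_pos: [0.5862, -0.0738, 0.2465]
tool_rot: [0.004, 0.728, 0.685, 0.004]
contact_force: [-0.4, -0.1, -0.2]
gripper_width: 0.995
```

Run:
```python
from h import *
tl()
img,K,T=cam("wrist");save(img,"w26.png");np.savez("w26.npz",img=img,K=K,T=T)
save(img,"z26.png",(125,225,205,295),6)
img,K,T=cam("top");save(img,"zt26.png",(135,235,120,400),2.8);np.savez("t26.npz",img=img,K=K,T=T)
```

```text
tcp [ 0.5862 -0.0738  0.2465] yaw-lane -0.06 lane [-0.0255 -0.3292] tz [ 1.060e-02  4.000e-04 -9.999e-01]
```

View pics/z26.png

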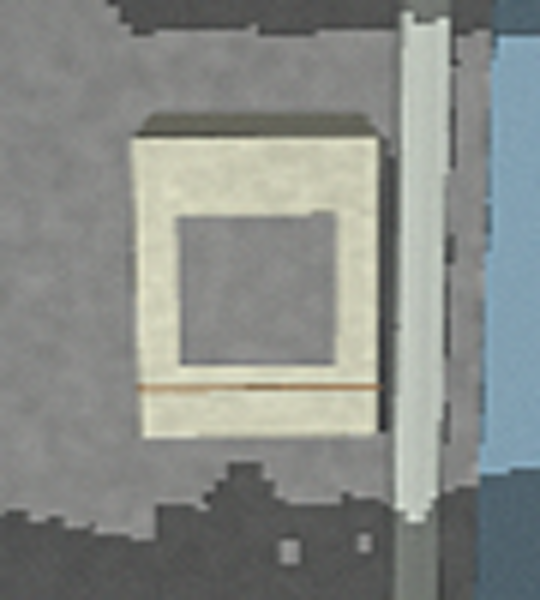

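View pics/zt26.png

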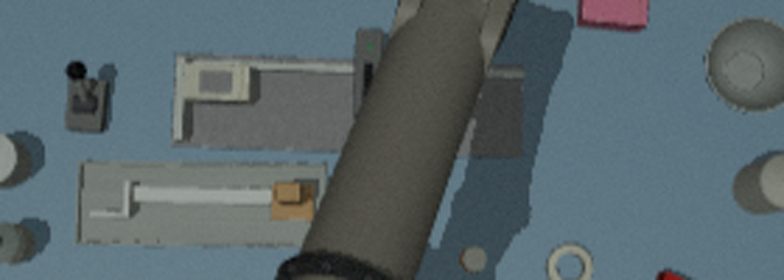

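Emit:
{"api": "move_arm", "payload": {"steps": [1,-3.3,2.8,1.3,0,0,0.3,1,-3.3,2.8,1.3,0,0,0.3,1,-3.3,2.8,1.3,0,0,0,1,-3.3,2.8,1.3,0,0,0,1,0,0,0,0,0,0,1,0,0,0,0,0,0]}}

```text
t: 30.55
eef_pos: [0.4502, 0.041, 0.2918]
tool_rot: [-0.001, 0.723, 0.691, 0.0]
contact_force: [0.2, -0.5, 0.6]
gripper_width: 1.001
```

Run:
```python
from fit import *
tl()
img,K,T=cam("wrist");save(img,"w27.png");np.savez("w27.npz",img=img,K=K,T=T)
save(img,"z27.png",(30,170,160,340),4)
for q,z in dict(stick=.003).items():
    for r in models.place_of("wrist",q)[:3]:
        v,u=r["position"];print(q,round(r["score"],2),np.round([u*1.5,v*1.5],1),np.round(un(K,T,u,v,z)[:2],4))
d=np.load("w26.npz");f=lambda p:full(p,6,205,125)
pts=[(f(p),(sx*.023,sy*.029,.023)) for p,sx,sy in [((133,137),-1,1),((379,137),1,1),((378,436),1,-1),((142,437),-1,-1)]]
x,r=fitpose([(d["K"],d["T"],pts)],[.58,-.08,0],.031);print(np.round(x,4),np.degrees(x[2]-LY),np.round(r,1),lane(x))
```

```text
tcp [0.4502 0.041  0.2918] yaw-lane 0.83 lane [-0.1681 -0.2228] tz [-7.0e-04  1.4e-03 -1.0e+00]
stick 0.61 [380.7 160.2] [0.4555 0.1204]
stick 0.23 [558.   31.4] [0.6128 0.2193]
[ 0.5829 -0.0685 -0.0567] 0.20340724576162078 [ 0.3 -0.2 -0.5 -0.5 -0.2  0.2  0.3  0.4] [-0.02912446 -0.32414465]
```

View pics/z27.png

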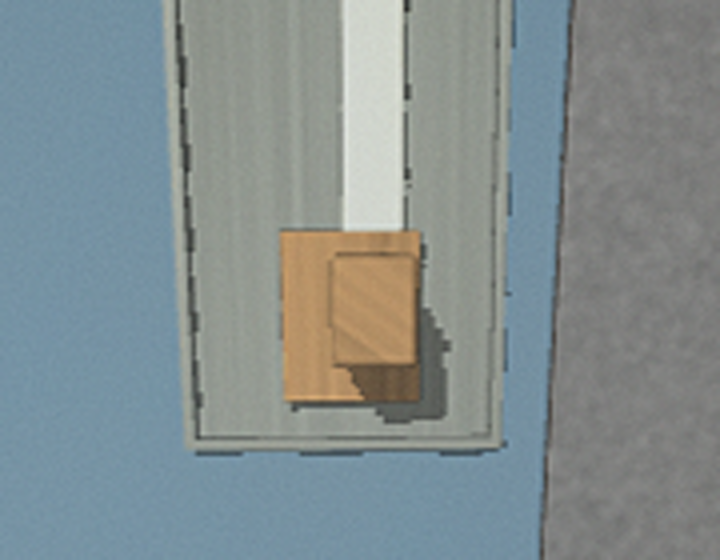

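Emit:
{"api": "move_arm", "payload": {"steps": [1,0.2,3.9,-2,0,0,-0.2,1,0.1,3.8,-2,0,0,0,1,0,0,-4.5,0,0,0,1,0,0,-4.5,0,0,0,1,0,0,-4.5,0,0,0,1,0,0,-3,0,0,0,1,0,0,-2.4,0,0,0,1,0,0,0,0,0,0]}}

```text
t: 31.45
eef_pos: [0.4528, 0.1136, 0.0596]
tool_rot: [-0.0, 0.727, 0.687, -0.004]
contact_force: [-0.6, 0.1, -0.0]
gripper_width: 0.997
```

Run:
```python
from h import *
tl()
img,K,T=cam("wrist");save(img,"w28.png")
```

```text
tcp [0.4528 0.1136 0.0596] yaw-lane 0.18 lane [-0.17   -0.1503] tz [-0.0065 -0.0052 -1.    ]
```

View pics/w28.png

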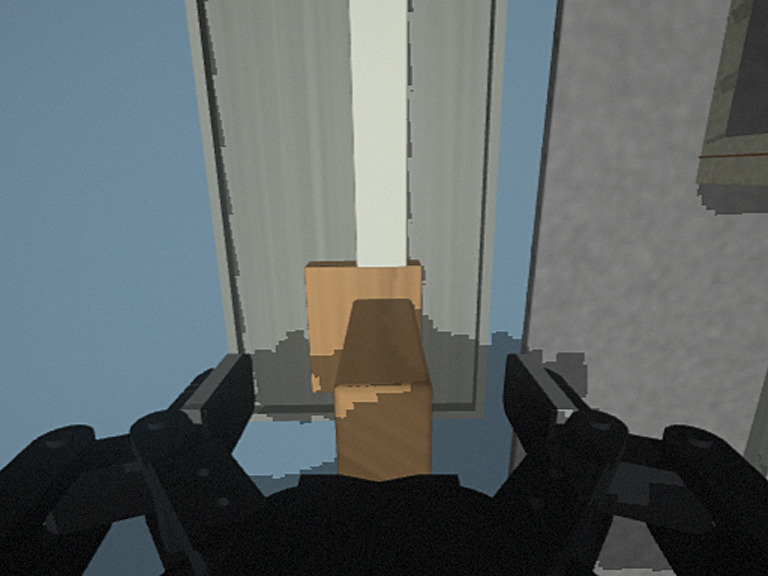

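Aligned; grip.

Emit:
{"api": "move_arm", "payload": {"steps": [0,0,0.3,0.3,0,0,0,-1,0,0,0,0,0,0,-1,0,0,0,0,0,0,-1,0,0,0,0,0,0,-1,0,0,0,0,0,0,-1,0,0,0,0,0,0,-1,0,0,0,0,0,0], "newtons": 100}}

```text
t: 32.2
eef_pos: [0.4548, 0.1202, 0.0673]
tool_rot: [-0.0, 0.726, 0.688, 0.001]
contact_force: [-1.2, 0.5, 8.3]
gripper_width: 0.27
```

Emit:
{"api": "move_arm", "payload": {"steps": [-1,0,0,1,0,0,0,-1,0,0,3,0,0,0,-1,0,0,4.5,0,0,0,-1,0,0,4.5,0,0,0,-1,0,0,0,0,0,0,-1,0,0,0,0,0,0]}}

```text
t: 32.8
eef_pos: [0.4542, 0.1202, 0.1972]
tool_rot: [-0.0, 0.725, 0.688, 0.001]
contact_force: [-0.9, 0.5, -2.4]
gripper_width: 0.27
```

Run:
```python
from h import *
tl()
img,K,T=cam("wrist");save(img,"w29.png")
img,K,T=cam("scene");save(img,"s29.png",(120,290,120,430),2.5)
```

```text
tcp [0.4542 0.1202 0.1972] yaw-lane 0.44 lane [-0.169  -0.1435] tz [ 0.0013  0.0021 -1.    ]
```

View pics/w29.png

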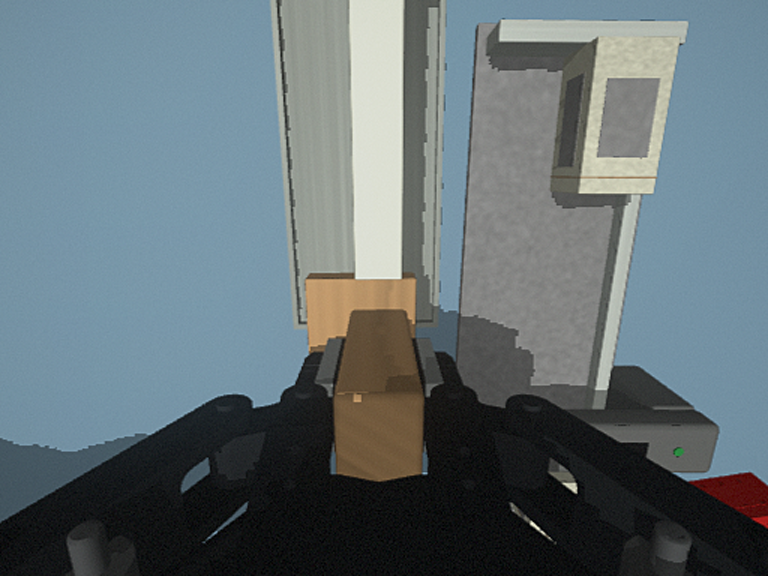

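View pics/s29.png

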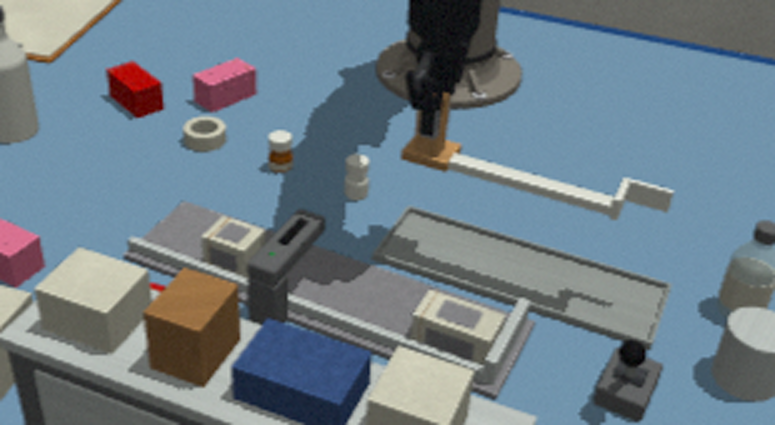

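Emit:
{"api": "move_arm", "payload": {"steps": [-1,1.05,-4.46,0,0,0,-0.2,-1,1.05,-4.46,0,0,0,-0.2,-1,1.05,-4.46,0,0,0,0,-1,1.05,-4.46,0,0,0,0,-1,1.05,-4.46,0,0,0,0,-1,1.05,-4.46,0,0,0,0,-1,1.05,-4.46,0,0,0,0,-1,1.05,-4.46,0,0,0,0]}}

```text
t: 33.7
eef_pos: [0.5372, -0.2386, 0.1941]
tool_rot: [-0.002, 0.728, 0.685, -0.001]
contact_force: [0.8, 0.1, -1.9]
gripper_width: 0.27
```

Emit:
{"api": "move_arm", "payload": {"steps": [-1,1.05,-4.46,0,0,0,0,-1,1.05,-4.46,0,0,0,0,-1,0,0,0,0,0,0,-1,0,0,0,0,0,0]}}

```text
t: 34.1
eef_pos: [0.5575, -0.3276, 0.1939]
tool_rot: [-0.002, 0.729, 0.684, -0.001]
contact_force: [-0.4, -0.1, -2.0]
gripper_width: 0.267
```

Run:
```python
from h import *
tl()
img,K,T=cam("top");save(img,"zt30.png",(145,190,240,340),7.5)
```

```text
tcp [ 0.5575 -0.3276  0.1939] yaw-lane -0.19 lane [-0.0389 -0.5843] tz [-4.e-03  9.e-04 -1.e+00]
```

View pics/zt30.png

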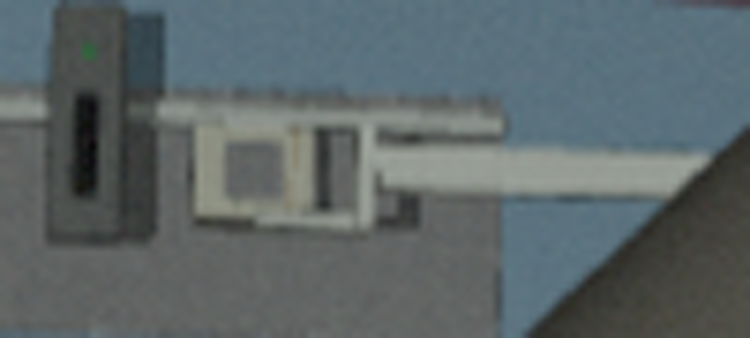

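Emit:
{"api": "move_arm", "payload": {"steps": [-1,0,0,-4,0,0,0,-1,0,0,-4,0,0,0,-1,0,0,-2.5,0,0,0,-1,0,0,-0.8,0,0,0,-1,0,0,-0.7,0,0,0,-1,0,0,0,0,0,0]}}

```text
t: 34.75
eef_pos: [0.5595, -0.3256, 0.0764]
tool_rot: [-0.0, 0.728, 0.686, 0.0]
contact_force: [-0.7, -0.1, -1.5]
gripper_width: 0.264
```

Run:
```python
from h import *
tl()
img,K,T=cam("top");save(img,"zt31.png",(145,190,240,340),7.5)
```

```text
tcp [ 0.5595 -0.3256  0.0764] yaw-lane 0.05 lane [-0.037  -0.5822] tz [-1.e-04  2.e-04 -1.e+00]
```

View pics/zt31.png

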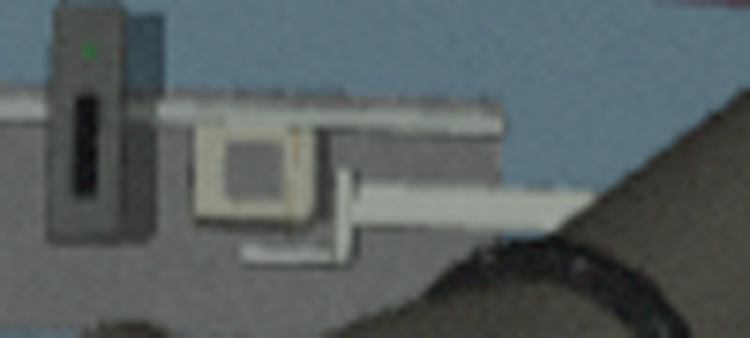

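Emit:
{"api": "move_arm", "payload": {"steps": [-1,0.4,0,-0.3,0,0,0,-1,0.4,0,0,0,0,0,-1,0.4,0,0,0,0,0,-1,0.4,0,0,0,0,0,-1,0,0,0,0,0,0,-1,0.06,1,0,0,0,0,-1,0.06,1,0,0,0,0,-1,0.06,1,0,0,0,0]}}

```text
t: 35.6
eef_pos: [0.577, -0.295, 0.0732]
tool_rot: [-0.0, 0.728, 0.686, 0.0]
contact_force: [0.9, 0.5, -1.9]
gripper_width: 0.266
```

Run:
```python
from h import *
tl();print(status.get_obs()["contact_force"])
img,K,T=cam("top");save(img,"zt32.png",(145,190,240,340),7.5);np.savez("t32.npz",img=img,K=K,T=T)
```

```text
tcp [ 0.577  -0.295   0.0732] yaw-lane 0.02 lane [-0.0213 -0.5506] tz [-0.e+00  4.e-04 -1.e+00]
[ 0.94985395  0.46304786 -1.87851949]
```

View pics/zt32.png

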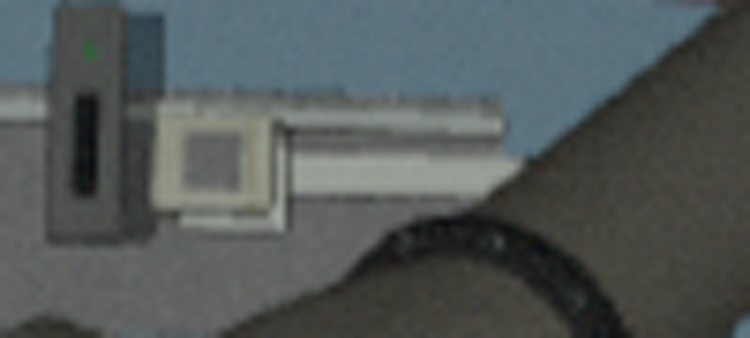

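Emit:
{"api": "move_arm", "payload": {"steps": [-1,0.07,1.2,0,0,0,0,-1,0.07,1.2,0,0,0,0,-1,0.07,1.2,0,0,0,0,-1,0.07,1.2,0,0,0,0,-1,0.07,1.2,0,0,0,0,-1,0.07,1.2,0,0,0,0,-1,0.07,1.2,0,0,0,0,-1,0.07,1.2,0,0,0,0]}}

```text
t: 36.45
eef_pos: [0.5826, -0.1992, 0.0733]
tool_rot: [0.0, 0.728, 0.685, 0.0]
contact_force: [-0.1, -0.6, -3.3]
gripper_width: 0.268
```

Emit:
{"api": "move_arm", "payload": {"steps": [-1,0.07,1.2,0,0,0,0,-1,0.07,1.2,0,0,0,0,-1,0.07,1.2,0,0,0,0,-1,0.07,1.2,0,0,0,0,-1,0.07,1.2,0,0,0,0,-1,0.07,1,0,0,0,0,-1,0,0,0,0,0,0]}}

```text
t: 37.15
eef_pos: [0.5872, -0.1278, 0.0731]
tool_rot: [-0.001, 0.727, 0.686, 0.0]
contact_force: [0.1, 0.4, -2.3]
gripper_width: 0.273
```

Run:
```python
from h import *
tl();print(status.get_obs()["contact_force"])
img,K,T=cam("top");save(img,"zt33.png",(145,190,175,275),7.5);np.savez("t33.npz",img=img,K=K,T=T)
```

```text
tcp [ 0.5872 -0.1278  0.0731] yaw-lane 0.15 lane [-0.0213 -0.3831] tz [-2.0e-04  1.3e-03 -1.0e+00]
[ 0.11179725  0.40612073 -2.25894691]
```

View pics/zt33.png

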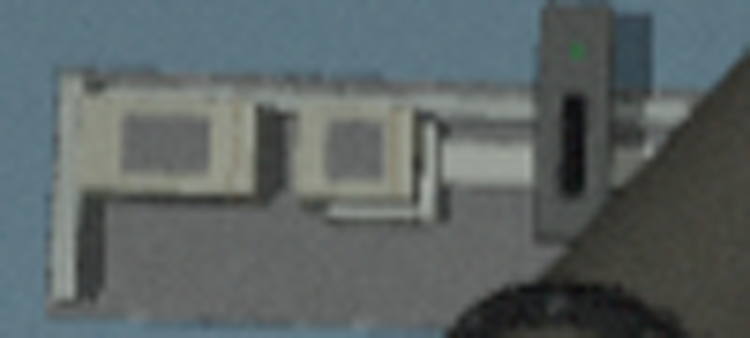

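Emit:
{"api": "move_arm", "payload": {"steps": [-1,0.05,0.8,0,0,0,0,-1,0.04,0.6,0,0,0,0,-1,0.02,0.4,0,0,0,0,-1,0.02,0.3,0,0,0,0,-1,0,0,0,0,0,0]}}

```text
t: 37.7
eef_pos: [0.5882, -0.1086, 0.0733]
tool_rot: [-0.0, 0.728, 0.686, 0.0]
contact_force: [-0.3, 0.5, -1.9]
gripper_width: 0.269
```

Emit:
{"api": "move_arm", "payload": {"steps": [-1,0.02,0.3,0,0,0,0,-1,0,0,0,0,0,0]}}

```text
t: 37.9
eef_pos: [0.5882, -0.1066, 0.0734]
tool_rot: [0.0, 0.728, 0.685, -0.0]
contact_force: [-0.2, -0.4, -2.5]
gripper_width: 0.271
```

Emit:
{"api": "move_arm", "payload": {"steps": [-1,0.02,0.3,0,0,0,0,-1,0.01,0.2,0,0,0,0,-1,0,0,0,0,0,0]}}

```text
t: 38.2
eef_pos: [0.588, -0.1063, 0.0742]
tool_rot: [0.003, 0.729, 0.684, -0.002]
contact_force: [-1.8, -12.2, 1.0]
gripper_width: 0.266
```

Run:
```python
from h import *
tl()
img,K,T=cam("top");save(img,"zt34.png",(145,190,175,275),7.5)
```

```text
tcp [ 0.588  -0.1063  0.0742] yaw-lane -0.18 lane [-0.0217 -0.3615] tz [ 0.0011 -0.006  -1.    ]
```

View pics/zt34.png

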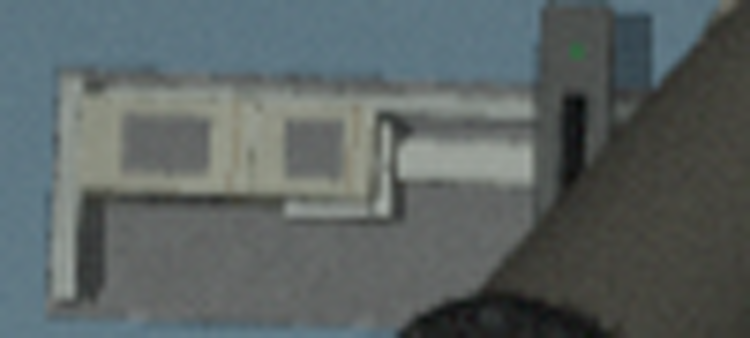

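Emit:
{"api": "move_arm", "payload": {"steps": [-1,-0.04,-0.6,0,0,0,0,-1,-0.25,-0.3,0,0,0,0,-1,-0.12,-2,0,0,0,0,-1,-0.18,-3,0,0,0,0,-1,-0.24,-4,0,0,0,0,-1,-0.24,-4,0,0,0,0,-1,-0.24,-4,0,0,0,0,-1,-0.1,-1.2,0,0,0,0]}}

```text
t: 39.05
eef_pos: [0.5729, -0.2978, 0.074]
tool_rot: [0.001, 0.73, 0.683, -0.001]
contact_force: [-0.8, -0.3, -1.3]
gripper_width: 0.267
```

Emit:
{"api": "move_arm", "payload": {"steps": [-1,0,0,0,0,0,0,-1,0,0,0,0,0,0]}}

```text
t: 39.25
eef_pos: [0.5747, -0.2906, 0.0728]
tool_rot: [-0.001, 0.728, 0.686, 0.001]
contact_force: [0.1, 0.1, -2.6]
gripper_width: 0.268
```

Run:
```python
from h import *
tl()
img,K,T=cam("top");save(img,"zt35.png",(135,235,120,400),2.8)
```

```text
tcp [ 0.5747 -0.2906  0.0728] yaw-lane 0.05 lane [-0.0239 -0.5463] tz [-3.e-04  2.e-03 -1.e+00]
```

View pics/zt35.png

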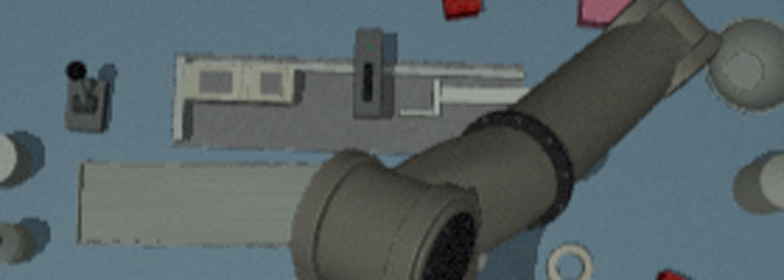

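Emit:
{"api": "move_arm", "payload": {"steps": [-1,0,0,4,0,0,0,-1,0,0,4,0,0,0,-1,0,0,4,0,0,0,-1,-1.35,4.6,0,0,0,0.2,-1,-1.35,4.6,0,0,0,0.2,-1,-1.35,4.6,0,0,0,0.2,-1,-1.35,4.6,0,0,0,0.2,-1,-1.35,4.6,0,0,0,0.1]}}

```text
t: 40.1
eef_pos: [0.5059, -0.0582, 0.1931]
tool_rot: [-0.001, 0.721, 0.692, 0.0]
contact_force: [0.9, 0.7, -1.4]
gripper_width: 0.268
```

Emit:
{"api": "move_arm", "payload": {"steps": [-1,-1.35,4.6,0,0,0,0,-1,-1.35,4.6,0,0,0,0,-1,-1.35,4.6,0,0,0,0,-1,-1.35,4.6,0,0,0,0,-1,0,0,0,0,0,0,-1,0,0,0,0,0,0]}}

```text
t: 40.7
eef_pos: [0.4517, 0.1248, 0.1932]
tool_rot: [-0.001, 0.72, 0.694, -0.0]
contact_force: [0.7, -0.8, -1.8]
gripper_width: 0.27
```

Run:
```python
from h import *
tl()
img,K,T=cam("wrist");save(img,"w36.png")
```

```text
tcp [0.4517 0.1248 0.1932] yaw-lane 1.3 lane [-0.1718 -0.1392] tz [-9.e-04  9.e-04 -1.e+00]
```

View pics/w36.png

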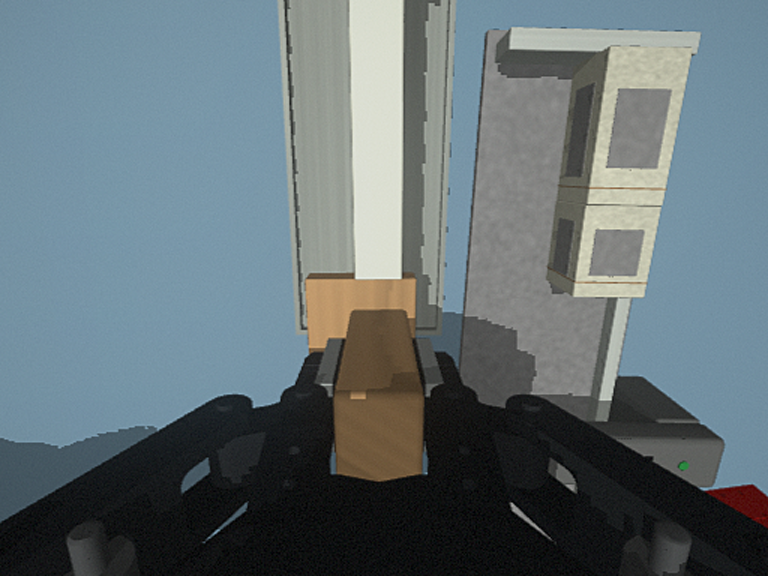

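Emit:
{"api": "move_arm", "payload": {"steps": [-1,0.1,0.2,-3,0,0,-0.2,-1,0,0,-4,0,0,0,-1,0,0,-3,0,0,0,-1,0,0,-1.5,0,0,0,-1,0,0,-0.7,0,0,0,-1,0,0,0,0,0,0]}}

```text
t: 41.35
eef_pos: [0.454, 0.1226, 0.071]
tool_rot: [-0.0, 0.725, 0.689, -0.001]
contact_force: [-0.4, -0.3, -2.4]
gripper_width: 0.268
```

Run:
```python
from h import *
tl();print(status.get_obs()["contact_force"])
img,K,T=cam("scene");save(img,"s37.png",(140,290,230,430),3.9)
```

```text
tcp [0.454  0.1226 0.071 ] yaw-lane 0.6 lane [-0.1693 -0.1411] tz [-8.e-04 -8.e-04 -1.e+00]
[-0.37316901 -0.29344469 -2.44856225]
```

View pics/s37.png

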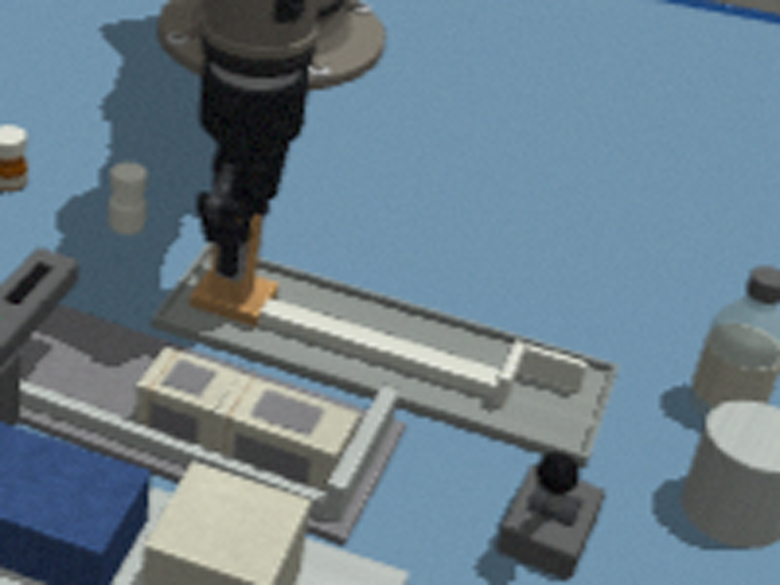

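Emit:
{"api": "move_arm", "payload": {"steps": [-1,0,0,-0.3,0,0,0,-1,0,0,0,0,0,0,0.3,0,0,0,0,0,0,0.3,0,0,0,0,0,0,0.3,0,0,0,0,0,0,0.3,0,0,3,0,0,0,0.3,0,0,4,0,0,0,0.3,0,0,4,0,0,0]}}

```text
t: 42.2
eef_pos: [0.4536, 0.1233, 0.1793]
tool_rot: [0.0, 0.724, 0.69, -0.001]
contact_force: [0.8, 1.1, 0.0]
gripper_width: 0.651
```

Emit:
{"api": "move_arm", "payload": {"steps": [-1,0,0,4,0,0,0,-1,2,3,3,0,0,0,-1,3.5,3.5,0,0,0,0,-1,3.5,3.5,0,0,0,0,-1,3.5,3.5,0,0,0,0,-1,3.5,3.5,0,0,0,0,-1,0,0,0,0,0,0,-1,0,0,0,0,0,0]}}

```text
t: 43.0
eef_pos: [0.6142, 0.2942, 0.2473]
tool_rot: [0.0, 0.723, 0.69, -0.001]
contact_force: [-0.2, -1.7, 0.1]
gripper_width: 0.003
```

Run:
```python
from h import *
tl();print(status.get_obs()["contact_force"])
img,K,T=cam("wrist");save(img,"w38.png")
for r in models.place_of("wrist","switch_tip")[:3]:
        v,u=r["position"];print(round(r["score"],2),np.round([u*1.5,v*1.5],1),np.round(un(K,T,u,v,.083)[:2],4))
```

```text
tcp [0.6142 0.2942 0.2473] yaw-lane 0.77 lane [-0.0197  0.0398] tz [-6.0e-04 -1.8e-03 -1.0e+00]
[-0.16273521 -1.65508682  0.09062599]
0.84 [377.7 134.2] [0.6175 0.3852]
```

View pics/w38.png

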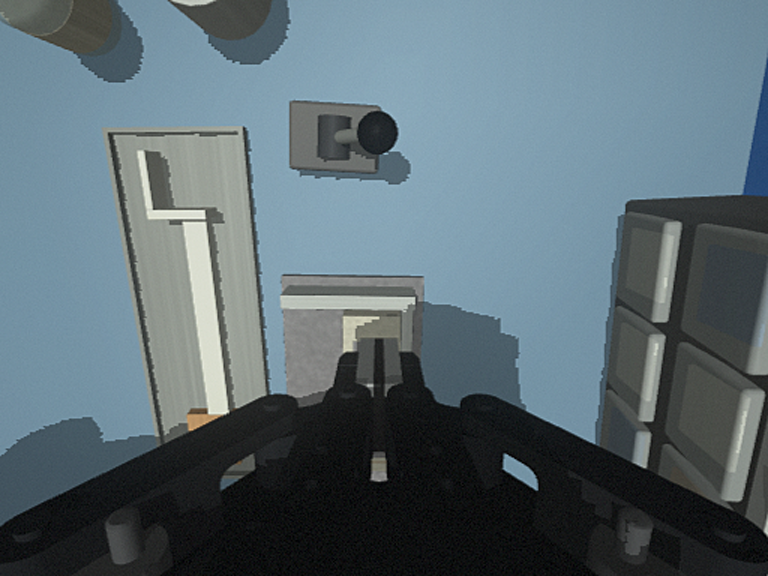

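Emit:
{"api": "move_arm", "payload": {"steps": [-1,2.6,4.2,0,0,0,0,-1,2.5,4.2,0,0,0,0,-1,0,1,-3.5,0,0,0,-1,0,0,-4,0,0,0,-1,0,0,-4,0,0,0,-1,0,0,-4,0,0,0,-1,0,0,0,0,0,0]}}

```text
t: 43.8
eef_pos: [0.6608, 0.3855, 0.0877]
tool_rot: [-0.001, 0.724, 0.689, -0.005]
contact_force: [-0.7, 0.1, -0.5]
gripper_width: -0.0
```

Run:
```python
from h import *
tl();print(status.get_obs()["contact_force"])
img,K,T=cam("wrist");save(img,"w39.png")
```

```text
tcp [0.6608 0.3855 0.0877] yaw-lane 0.61 lane [0.0213 0.1337] tz [-0.0092 -0.0047 -0.9999]
[-0.6743642   0.12040795 -0.48820692]
```

View pics/w39.png

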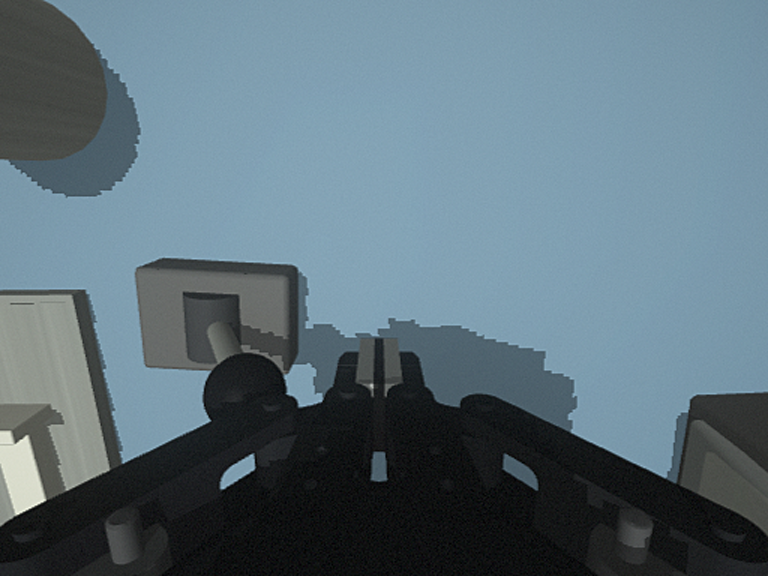

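Emit:
{"api": "move_arm", "payload": {"steps": [-1,-2,0,0,0,0,0,-1,-1.5,0,0,0,0,0,-1,-1,0,0,0,0,0,-1,-1,0,0,0,0,0,-1,-1,0,0,0,0,0,-1,-1,0,0,0,0,0,-1,-0.6,0,0,0,0,0,-1,0,0,0,0,0,0]}}

```text
t: 44.65
eef_pos: [0.5825, 0.388, 0.0929]
tool_rot: [-0.0, 0.724, 0.69, -0.001]
contact_force: [0.1, 0.6, -0.8]
gripper_width: -0.001
```

Emit:
{"api": "move_arm", "payload": {"steps": [-1,-0.5,0,0,0,0,0,-1,-0.4,0,0,0,0,0,-1,0,0,0,0,0,0]}}

```text
t: 44.95
eef_pos: [0.5767, 0.3873, 0.0935]
tool_rot: [0.001, 0.724, 0.69, 0.001]
contact_force: [6.5, -0.2, -3.2]
gripper_width: -0.004
```

Against the stop. Back off, rise, and view.

Emit:
{"api": "move_arm", "payload": {"steps": [-1,2.5,0,0,0,0,0,-1,1,0,3,0,0,0,-1,0,0,5,0,0,0,-1,0,0,5,0,0,0,-1,0,-3,4,0,0,0,-1,-2,-4,4,0,0,0,-1,-3,-4,0,0,0,0,-1,0,0,0,0,0,0]}}

```text
t: 45.75
eef_pos: [0.5603, 0.2759, 0.2965]
tool_rot: [-0.001, 0.727, 0.686, -0.002]
contact_force: [0.2, -0.5, -0.0]
gripper_width: 0.002
```

Run:
```python
from h import *
tl();print(status.get_obs()["contact_force"])
img,K,T=cam("wrist");save(img,"w40.png")
for r in models.place_of("wrist","switch_tip")[:3]:
        v,u=r["position"];print(round(r["score"],2),np.round([u*1.5,v*1.5],1),np.round(un(K,T,u,v,.083)[:2],4))
img,K,T=cam("scene");save(img,"s40.png")
img,K,T=cam("top");save(img,"zt40.png",(135,235,120,400),2.8);np.savez("t40.npz",img=img,K=K,T=T)
```

```text
tcp [0.5603 0.2759 0.2965] yaw-lane 0.14 lane [-0.0724  0.0182] tz [-0.0052 -0.0012 -1.    ]
[ 0.19213026 -0.45804042 -0.01914817]
0.65 [358.2 105.2] [0.5507 0.3918]
```

View pics/w40.png

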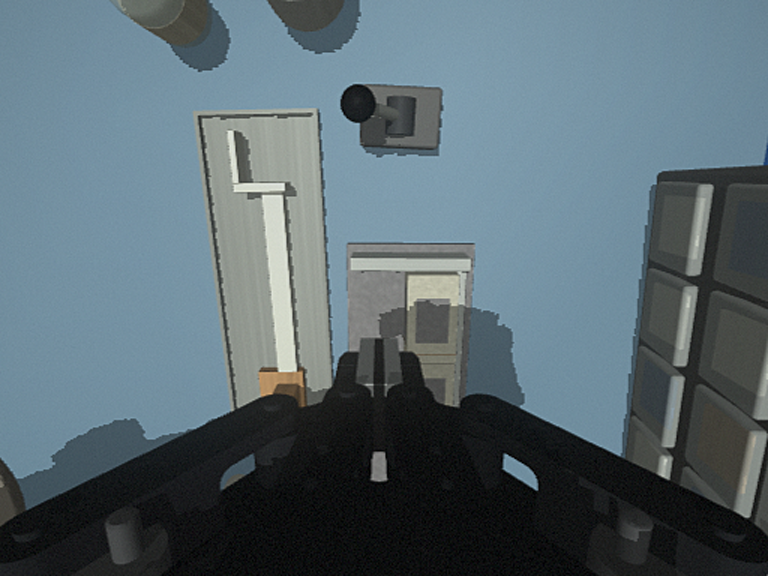

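View pics/s40.png

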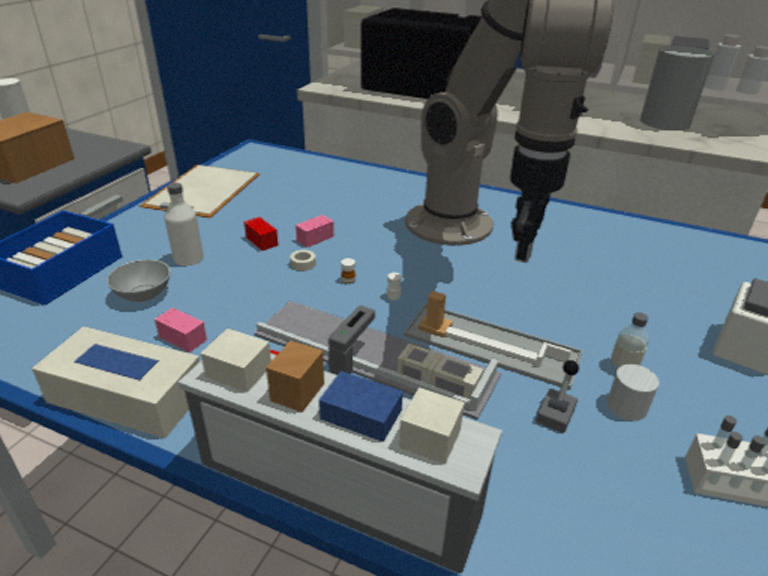

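View pics/zt40.png

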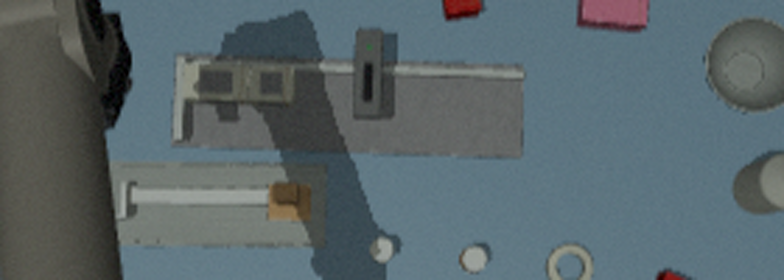

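Emit:
{"api": "move_arm", "payload": {"steps": [-1,-0.5,-4.5,1,0,0,0,-1,-0.5,-4.5,1,0,0,0,-1,-0.5,-4.5,1,0,0,0,-1,0,0,0,0,0,0,-1,0,0,0,0,0,0]}}

```text
t: 46.45
eef_pos: [0.5492, 0.1494, 0.3271]
tool_rot: [0.0, 0.724, 0.689, 0.001]
contact_force: [0.3, 1.6, -0.3]
gripper_width: 0.004
```

Run:
```python
from h import *
tl()
img,K,T=cam("wrist");save(img,"w41.png");np.savez("w41.npz",img=img,K=K,T=T);save(img,"z41.png",(30,170,140,340),4)
```

```text
tcp [0.5492 0.1494 0.3271] yaw-lane 0.64 lane [-0.0759 -0.1087] tz [ 1.3e-03  5.0e-04 -1.0e+00]
```

View pics/z41.png

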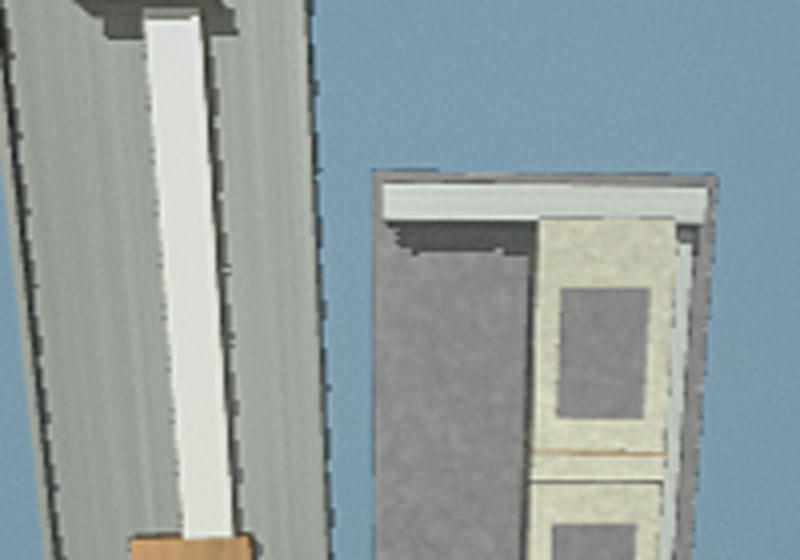

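Run:
```python
from h import *
print(order.hand_in())
```

```text
the job is handed in; nothing more can be done
None
```

The job is done and handed in at about 46 s of the 210 s allowed; no verdict was reported back. Only two cartons were there: the longest (86 mm) and the shortest (58 mm).

- **Reader on:** I pushed the lever over to its far stop. The ball's position put it at about 0.95 rad.
- **Cartons:** I set the longest on the loading end against the fence and fed it under the reader with the held stick. I kept pushing until it pressed on the end stop (about 8 N). The shortest followed the same way, until it pressed on the first carton (about 12 N).
- **Stick and reader off:** The stick is back flat in its tray, and I pushed the lever back to the off stop.

The last pictures showed:
- **Row:** closed, flush to the fence and up to the end stop.
- **Stick:** lying inside the tray walls.
- **Lever:** the ball is back at x of about 0.551 m, against 0.553 m at the start.
- **Bystanders:** they stand where they were at the start, judged by eye and not measured.

Two things are less certain. The reader's green light still showed in the top picture taken after the lever was back at off; I did not look into it. The push of each carton under the reader was judged from pictures and the measured tool force, because the contact force itself cannot be read.

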